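Box up the repaired pocket watches and hang the job tag

TASK

Put the finished repairs away: lay every pocket watch on the bench dial up in the open wooden watch case, flat on its floor and none on top of another, then shut the lid and after that turn both brass turnbuttons square across the lid's edge to secure it. Also hang the brass job tag by its eye on the peg of the tag hook and let go of it. Set the watches down rather than dropping them in, and leave the loupe, the screwdriver and the glass jar where they are.

Things in the scene. Friction and masses are not known exactly. Their poses are not given: they have to be found in the camera images.
- case: shallow wooden watch case fixed to the bench, outside 120 mm (its x) by 330 mm (its y) and 30 mm high, walls and floor 5 mm thick, open on top; grey lined floor at 5 mm above the bench. Origin: centre of its underside. Its front (-x) side, towards the robot, carries two turnbuttons; the lid is hinged on its back (+x) rim.
- lid (a joint): angle of the case's glazed lid: 0 shut flat on the rim, grows as it opens; 1.57 upright, more leans back. Stiff hinge: stays where left, moves at about 3 N at its front edge. Wooden frame 120 by 330 mm, 7 mm thick, clear pane; brass knob 12 mm across and 14 mm tall on the outer face, in the middle, 12 mm in from the front edge.
- lid_edge (a point): middle of the lid's free (front) edge, on its outer face (the upper one when shut); 120 mm from the hinge.
- lid_hinge (a point): middle of the lid's hinge axis (which runs along the case's y), on the case's back rim, 30 mm above the bench.
- turnbutton1 (a joint): angle of the left (case +y) turnbutton about its vertical pivot: near 0 it lies along the case's front edge, clear of the lid; it grows counter-clockwise seen from above; at 1.57 it lies square across the front edge, its end over the shut lid. Stop at 1.62. Stays where it is left.
- turnbutton2 (a joint): angle of the right (case -y) turnbutton about its vertical pivot: near 0 it lies along the case's front edge, clear of the lid; it grows counter-clockwise seen from above; at 1.57 it lies square across the front edge, its end over the shut lid. Stop at 1.62. Stays where it is left.
- turnbutton1_grip (a point): on turnbutton1's pivot axis, in its upright fin, at the height to grip. Brass bar 62 mm long, 14 mm wide, 6 mm thick, underside 38 mm above the bench (1 mm over the shut lid); along it stands a fin 40 mm long, 9 mm thick, top 64 mm above the bench. This point: 6 mm below the fin's top, 12 mm in front of the case's front wall, 85 mm from the middle. Its y axis runs along the bar.
- turnbutton2_grip (a point): on turnbutton2's pivot axis, in its upright fin, at the height to grip. Brass bar 62 mm long, 14 mm wide, 6 mm thick, underside 38 mm above the bench (1 mm over the shut lid); along it stands a fin 40 mm long, 9 mm thick, top 64 mm above the bench. This point: 6 mm below the fin's top, 12 mm in front of the case's front wall, 85 mm from the middle. Its y axis runs along the bar.
- watch1: steel pocket watch lying dial up: round body 38 mm across and 12 mm thick, with a winding stem and ring (bow) sticking out 36 mm from the centre along its own +x at mid thickness. Origin: centre of its underside; z up through the dial. 80 g. May be absent.
- watch2: steel pocket watch lying dial up: round body 38 mm across and 12 mm thick, with a winding stem and ring (bow) sticking out 36 mm from the centre along its own +x at mid thickness. Origin: centre of its underside; z up through the dial. 80 g. May be absent.
- watch3: steel pocket watch lying dial up: round body 38 mm across and 12 mm thick, with a winding stem and ring (bow) sticking out 36 mm from the centre along its own +x at mid thickness. Origin: centre of its underside; z up through the dial. 80 g. May be absent.
- watch4: steel pocket watch lying dial up: round body 38 mm across and 12 mm thick, with a winding stem and ring (bow) sticking out 36 mm from the centre along its own +x at mid thickness. Origin: centre of its underside; z up through the dial. 80 g. May be absent.
- watch5: steel pocket watch lying dial up: round body 38 mm across and 12 mm thick, with a winding stem and ring (bow) sticking out 36 mm from the centre along its own +x at mid thickness. Origin: centre of its underside; z up through the dial. 80 g. May be absent.
- tag: brass job tag, a plate 46 mm wide (its y), 72 mm tall (its z) and 5 mm thick (its x), with a round eye; it stands upright in its slotted stand at the start. Origin: middle of its lower edge. 60 g.
- tag_eye (a point): centre of the tag's eye, a round hole of 22 mm, 57 mm above the tag's lower edge (15 mm below its top).
- tag_stand: dark wooden block fixed to the bench, 44 mm (x) by 70 mm (y) by 20 mm high, with a slot 8 mm wide along its y, whose floor is 5 mm above the bench; it holds the tag upright. Origin: centre of its underside.
- hook: tag hook: steel post 10 mm thick and 108 mm tall on a round foot of radius 32 mm, fixed to the bench. From the post a peg of 6 mm diameter runs along its own -x (towards the robot) and rises: from 100 mm above the bench at the post's axis to 118 mm at its tip, 50 mm out. Origin: centre of the foot's underside.
- hook_tip (a point): tip of the hook's peg, a ball of 8 mm diameter.
- loupe: black loupe, a bystander: cone 33 mm across and 28 mm tall. Origin: centre of its underside.
- screwdriver: small loose screwdriver, a bystander, 130 mm long.
- jar: small glass jar, a bystander, 48 mm across and 50 mm tall. Origin: centre of its underside.
Not all that is in view belongs to the job. What is shaped like the tag but green, purple or red is not meant.

How it is judged:
By the outcome, as a careful person would: the job done as asked, in the order asked, and still so for the second after the job is handed in, with the robot touching nothing.
Of watch1, watch2, watch3, watch4, watch5 only 3 to 5 are there at a start; the rules pass over those that are not, and their reading is None.
At some moment in a run one of watch1, watch2, watch3, watch4, watch5 may be knocked a few centimetres aside while the robot is not near it.
It also fails if it takes over 210 s, if anything falls off the work surface, if the arm or the gripper's body presses on something with over 40 N, if the wrist force passes 120 N, or if a joint passes its speed limit or range.

ROBOT

A 6-joint arm with a two-finger parallel gripper is mounted at the origin on the work surface. World frame = base frame: x ahead of the robot, y to its left, z up, the work surface at z = 0. Lengths are in m, angles in rad, forces in N, time in s.
With the tool pointing down it reaches from about 0.35 to 0.975 m from the base axis. Payload 4.9 kg.
Tool frame: the origin (TCP) lies at the very end of the fingers, on their centre line; the grasp point (between the pads) lies 19 mm behind it; z points along the fingers, y is the line along which they close (so a half turn about z gives the same grasp; the last joint's range is limited). The gripper opens to 85 mm and grips with 20 to 120 N. Pads are 22 mm wide; open, the fingers measure 114 mm over their backs; the gripper's body (76 mm by 85 mm) begins 54 mm behind the grasp point. The pads swing forward as they close: fully open they stand 13 mm farther back than shut.
Start: joints at [-1.346, 0.053, 1.613, -0, 1.476, -0.119], TCP at [0.211, -0.588, 0.231] pointing down, gripper open.
Joint ranges: [-3.01, 3.01], [-1.01, 2.22], [0.06, 2.58], [-1.02, 4.17], [0.09, 2.62], [-3.14, 3.14]. Speed limits (rad/s): [2.57, 2.57, 3.14, 3.14, 3.14, 3.14].

INTERFACE

Orientations are given as a unit quaternion [x, y, z, w].
In Python, from cell import ctrl, imaging, job, nets gives the robot as it stands. The module is installed in compiled form; this text tells all that it offers.
- The arm moves only by the tool step_arm, never from a script. Its argument "steps" is a list that holds one entry, the list of rows, each a list of 5 numbers: the opening, from 0 (shut) to 1 (fully open), then the shift along the tool's x, y, z in cm, then the turn about the tool's z in rad. In form: [[[jaw, dx, dy, dz, spin], ...]]. A call has exactly 8 rows; each row is the pose to reach, as a shift and turn from the pose commanded when the call began, along the tool's axes at that moment; what a row does not reach only later rows make up. A row lasts 1/10 s, in which the tool goes at most 50 mm and 8.59 degrees, less where a joint would pass 70% of its speed; a pose out of reach is approached as far as the arm can. A call with a gripper value outside its range is refused whole. The fingers move at their own pace and stop on an object; the grip force is fixed at half the most. Time passes only in rows, so rows that repeat a pose let the fingers close, or fill a call up. It gives the time, the measured TCP pose, the force, the opening and the grip force at its end, in the units of the state.
- ctrl.state(): the state, without advancing time (a new reading comes with each control period).
- imaging.get_image(name): name is "side" or "top" or "wrist"; returns the picture (480x640x3 uint8, blue, green, red); there is no depth.
- imaging.camera_params(name): a dict with "fx", "fy", "cx", "cy" (pixels), "distortion" ([k1, k2, p1, p2, k3] as OpenCV has them; the pictures are not rectified), "R" (3x3) and "t" (3): a world point X has camera coordinates R X + t. Camera axes: x right, y down, z forward; pixel columns grow to the right and rows downward; lengths in m; the calibration is good to about 2 mm. A picture is of the moment at which its call begins: read the wrist's pose just before it. camera_params takes no time and is no camera call; for the wrist camera it gives the pose at the moment of the call.
- job.job_done(): hands the job in; it is judged then, once.
Trained networks look in the newest picture that a camera, given by its name, has taken for a name from the list of things; names that differ only in an ending like _2 or _b are one class to them, and where a whole thing is asked for, a point or a joint stands for the part that bears it (a point fixed in the world has none). Each returns a list of dicts, best first, with "p" (0 to 1); they miss things now and then, are a little off and sometimes report something else, mostly with a low value. They report only what shows in the picture. A call takes as long as a camera call. They do not tell look-alikes from the thing itself.
- nets.search_frame(camera, thing): "rect" ([left, top, right, bottom] in pixels, round what is visible of it).
The state is a dict: "t": time; "q": joint angles; "qd": joint speeds; "tau": joint torques, N m; "tcp_pos": TCP position; "orientation": TCP orientation; "force": force on the tool from outside, world axes, zero at the start; "moment": the same for the moment, N m; "opening": finger opening in m; "finger_force": force on a finger pad.
Only numpy, scipy, OpenCV 4.12 (cv2) and the standard library are available. Lean on these libraries where they do the work, as an engineer would, in place of code of your own. Each camera call takes 0.05 s, during which the arm holds its last target. There are 200 camera calls.

## Working session

There is one attempt and no reset: what is moved stays moved. The work goes in short steps, Python scripts to look and compute and a tool call to move; the robot and the scene stay as the last step left them, time stands still between calls to the robot, and variables do not carry over. Pictures are saved under pics/ and viewed, at most 14 in all, crops included, and the job is handed in when it is done.

Besides the shell and the picture viewer there is one more tool, called after ">>>" by a JSON object that holds its "fn" and its "kwargs". step_arm: Moves the arm, as the interface text tells. Its arguments: {"type":"object","properties":{"steps":{"type":"array"}},"required":["steps"]}

```bash
mkdir -p pics
cat > h.py <<'E'
import numpy as np, cv2
from cell import ctrl, imaging, job, nets
def P(c):
    p=imaging.camera_params(c); K=np.array([[p['fx'],0,p['cx']],[0,p['fy'],p['cy']],[0,0,1]])
    return K,np.array(p['distortion']),np.array(p['R']),np.array(p['t'])
def ray(c,uv,par=None):
    K,d,R,t=par or P(c); n=cv2.undistortPoints(np.array([[uv]],float),K,d)[0,0]
    return -R.T@t, R.T@np.array([n[0],n[1],1])
def onz(c,uv,z,par=None):
    o,d=ray(c,uv,par); return o+d*(z-o[2])/d[2]
def tri(obs):
    A=0;b=0
    for o,d in obs:
        d=d/np.linalg.norm(d);M=np.eye(3)-np.outer(d,d);A=A+M;b=b+M@o
    return np.linalg.solve(A,b)
def proj(c,X,par=None):
    K,d,R,t=par or P(c); return cv2.projectPoints(np.array(X,float).reshape(-1,3),cv2.Rodrigues(R)[0],t,K,d)[0].reshape(-1,2)
E
python3 - <<'E'
from h import *
np.set_printoptions(precision=3,suppress=True)
for c in ['top','side','wrist']:
    im=imaging.get_image(c); cv2.imwrite(f'pics/{c}0.png',im)
    K,d,R,t=P(c); print(c,'cam at',-R.T@t,'fwd',R[2],K[0,0])
    for n in ['watch1','tag','hook','tag_stand','case','lid','turnbutton1','loupe','jar','screwdriver']:
        for r in nets.search_frame(c,n):
            if r['p']>.3: print(' ',n,round(r['p'],2),np.round(r['rect']).astype(int).tolist())
s=ctrl.state();print(s)
E
```

```text
top cam at [0.436 0.008 1.314] fwd [ 0.105 -0.02  -0.994] 521.9250568454946
  watch1 0.66 [474, 272, 491, 289]
  watch1 0.53 [423, 312, 437, 330]
  watch1 0.52 [467, 237, 485, 252]
  tag 0.62 [150, 233, 177, 246]
  tag 0.6 [141, 184, 160, 209]
  tag 0.45 [142, 278, 169, 282]
  hook 0.55 [186, 277, 215, 317]
  tag_stand 0.62 [147, 226, 179, 254]
  case 0.86 [238, 217, 385, 298]
  case 0.34 [184, 281, 218, 317]
  lid 0.83 [236, 220, 386, 242]
  turnbutton1 0.56 [262, 285, 286, 297]
  loupe 0.5 [150, 232, 177, 247]
  jar 0.91 [397, 165, 419, 187]
  jar 0.66 [237, 220, 386, 243]
  jar 0.4 [423, 307, 436, 333]
  screwdriver 0.86 [346, 148, 356, 176]
side cam at [0.277 0.654 0.788] fwd [ 0.274 -0.669 -0.69 ] 454.4801445392339
  watch1 0.58 [410, 212, 427, 225]
  tag 0.89 [200, 374, 228, 409]
  tag 0.78 [132, 380, 171, 404]
  tag 0.68 [248, 407, 263, 449]
  tag 0.6 [216, 334, 243, 364]
  hook 0.98 [286, 363, 327, 406]
  hook 0.33 [412, 208, 429, 224]
  tag_stand 0.6 [190, 389, 239, 426]
  case 0.69 [246, 178, 378, 343]
  lid 0.93 [248, 181, 335, 313]
  turnbutton1 0.74 [390, 174, 405, 185]
  turnbutton1 0.65 [364, 245, 374, 262]
  turnbutton1 0.59 [329, 296, 348, 319]
  loupe 0.54 [348, 355, 363, 376]
  jar 0.77 [276, 172, 294, 199]
  screwdriver 0.66 [191, 389, 235, 424]
  screwdriver 0.61 [237, 206, 277, 226]
  screwdriver 0.43 [247, 179, 335, 313]
  screwdriver 0.42 [199, 374, 230, 409]
wrist cam at [ 0.291 -0.558  0.377] fwd [-0.308 -0.111 -0.945] 390.6700063193176
{'t': 1.65, 'q': array([-1.346,  0.053,  1.613, -0.   ,  1.476, -0.119]), 'qd': array([-0.001, -0.002,  0.   , -0.001,  0.   , -0.001]), 'tau': array([ -0.   , -39.367, -37.045,  -0.   ,   0.001,   0.   ]), 'tcp_pos': array([ 0.211, -0.588,  0.231]), 'orientation': array([ 0.985,  0.171, -0.   , -0.   ]), 'force': array([-0.099,  0.511,  0.357]), 'moment': array([ 0.055,  0.023, -0.008]), 'finger_force': 0.0, 'opening': 0.08523881736219037}
```

View pics/top0.png

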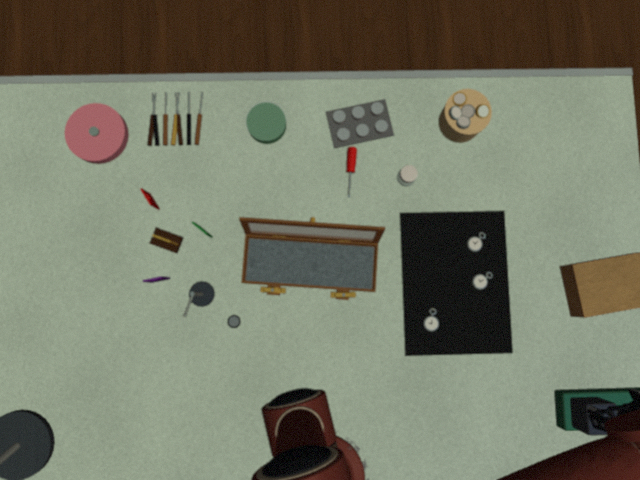

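View pics/side0.png

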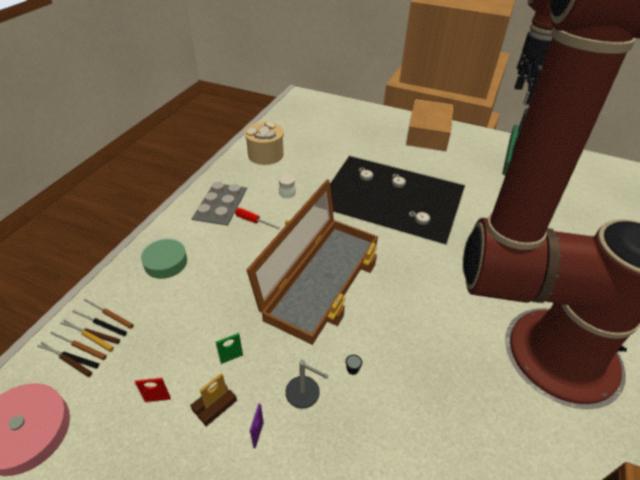

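Top view: three watches are on the black mat at (475,244), (480,282) and (431,323). The case is at (312,258) with its lid open. The brass tag is in its stand at (166,239), with red, green and purple decoys around it, and the hook is at (201,294). The side view agrees. Next I'll get coarse positions and zoom in.

Run:
```python
from h import *
np.set_printoptions(precision=3,suppress=True)
t=cv2.imread('pics/top0.png')
def cr(x0,y0,w,h,s): return cv2.resize(t[y0:y0+h,x0:x0+w],None,fx=s,fy=s,interpolation=cv2.INTER_CUBIC)
A=cr(400,90,120,250,2.4)   # 288x600
B=cr(130,180,125,150,2)    #250x300
C=cr(230,205,170,100,2.5)  #425x250
can=np.zeros((600,800,3),np.uint8); can[:600,:288]=A; can[:300,300:550]=B; can[310:560,300:725]=C
cv2.imwrite('pics/crop1.png',can)
for n,uv,z in [('w1',(475,244),.012),('w2',(480,282),.012),('w3',(431,323),.012),('tag',(166,239),.07),('stand',(163,240),.02),('hookfoot',(202,293),.005),('hooktip',(186,316),.118),
 ('caseBL',(243,283),.03),('caseBR',(376,291),.03),('tb1',(273,290),.05),('tb2',(343,295),.05),('loupe',(234,321),.01),('jar',(408,175),.04),('green',(202,229),.03),('lidTL',(241,219),.15),('lidTR',(383,229),.15)]:
    print(n,onz('top',uv,z))
par=P('side')
for n,u,v in [('w3',(431,323),(423,217)),('w2',(480,282),(399,181)),('w1',(475,244),(366,174)),('lidTL',(241,219),(251,270)),('lidTR',(383,229),(331,184)),('hooktip',(186,316),(326,376))]:
    print('tri',n,tri([ray('top',u),ray('side',v)]))
```

```text
w1 [ 0.558 -0.399  0.012]
w2 [ 0.462 -0.407  0.012]
w3 [ 0.363 -0.279  0.012]
tag [0.58  0.359 0.07 ]
stand [0.583 0.381 0.02 ]
hookfoot [0.45  0.287 0.005]
hooktip [0.398 0.299 0.118]
caseBL [0.472 0.182 0.03 ]
caseBR [ 0.445 -0.143  0.03 ]
tb1 [0.453 0.107 0.05 ]
tb2 [ 0.437 -0.061  0.05 ]
loupe [0.38  0.207 0.01 ]
jar [ 0.732 -0.232  0.04 ]
green [0.608 0.282 0.03 ]
lidTL [0.612 0.169 0.15 ]
lidTR [ 0.583 -0.15   0.15 ]
tri w3 [ 0.363 -0.28   0.01 ]
tri w2 [ 0.463 -0.408  0.008]
tri w1 [ 0.56  -0.4    0.008]
tri lidTL [0.612 0.169 0.145]
tri lidTR [ 0.581 -0.153  0.137]
tri hooktip [0.4   0.3   0.117]
```

View pics/crop1.png

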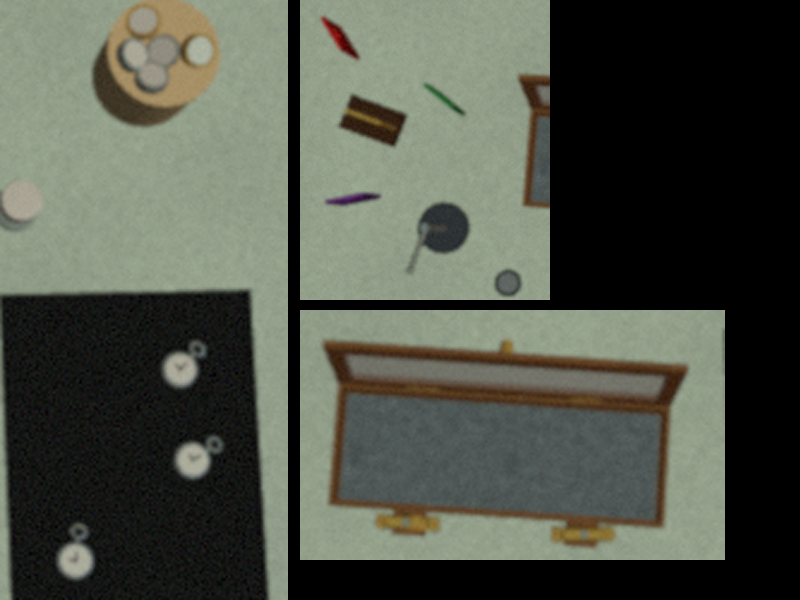

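The zoom shows three watches, with bows pointing up and right. The pot holds only discs. The case is empty, the lid leans slightly back and both turnbuttons lie along the front edge. I'll move over the watches for a wrist view.

>>> {"fn": "step_arm", "kwargs": {"steps": [[[0.7, 4, -1, 0, -0.14], [0.7, 8, -2, 0, -0.28], [0.7, 12.5, -3, 0, -0.42], [0.7, 17, -4, 0, -0.56], [0.7, 21, -5, 0, -0.7], [0.7, 25.5, -6, 0, -0.84], [0.7, 30, -7, 0, -0.98], [0.7, 34, -8, 0, -1.1]]]}}

```text
t: 2.45
tcp_pos: [0.5055, -0.3971, 0.2315]
orientation: [0.749, 0.663, 0.0, 0.0]
force: [0.9, -0.7, -0.3]
opening: 0.0599
finger_force: 0.0
```

>>> {"fn": "step_arm", "kwargs": {"steps": [[[0.7, 0, 0, 0, -0.14], [0.7, 0, 0, 0, -0.28], [0.7, 0, 0, 0, -0.42], [0.7, 0, 0, 0, -0.56], [0.7, 0, 0, 0, -0.7], [0.7, 0, 0, 0, -0.84], [0.7, 0, 0, 0, -1.0], [0.7, 0, 0, 0, -1.0]]]}}

```text
t: 3.25
tcp_pos: [0.5038, -0.3985, 0.2313]
orientation: [0.342, 0.94, 0.0, -0.0]
force: [-0.3, -0.4, 0.5]
opening: 0.0598
finger_force: 0.0
```

```bash
cat >> h.py <<'E'
def yaw(s=None):
    s=s or ctrl.state(); q=s['orientation']; return 2*np.arctan2(q[1],q[0])
def go(x,y,z,yw,s=None):
    "print shift (cm, tool axes) and spin to reach a target"
    s=s or ctrl.state(); a=yaw(s); d=np.array([x,y,z])-s['tcp_pos']
    sp=-((yw-a+np.pi)%(2*np.pi)-np.pi)
    print('dx %.2f dy %.2f dz %.2f spin %.3f'%(100*(d[0]*np.cos(a)+d[1]*np.sin(a)),100*(d[0]*np.sin(a)-d[1]*np.cos(a)),-100*d[2],sp),'q6 now %.2f'%s['q'][5])
def watches(z=.012,save=None):
    "dial centre and stem direction of each watch in the wrist picture"
    par=P('wrist'); im=imaging.get_image('wrist')
    if save: cv2.imwrite(save,im)
    g=cv2.cvtColor(im,cv2.COLOR_BGR2GRAY); out=[]
    for r in nets.search_frame('wrist','watch1'):
        if r['p']<.3: continue
        l,t,rr,b=[int(v) for v in r['rect']]; l,t=max(l-6,0),max(t-6,0)
        _,m=cv2.threshold(g[t:b+6,l:rr+6],0,255,cv2.THRESH_OTSU)
        dt=cv2.distanceTransform(cv2.morphologyEx(m,cv2.MORPH_CLOSE,np.ones((7,7))),cv2.DIST_L2,5)
        _,R,_,c=cv2.minMaxLoc(dt)
        ys,xs=np.where((dt>.8*R)); c=(xs.mean()+l,ys.mean()+t)
        ys,xs=np.nonzero(m); k=np.hypot(xs+l-c[0],ys+t-c[1]); k2=(k>1.25*R)&(k<2.6*R)
        X=onz('wrist',c,z,par); a=np.nan
        if k2.sum()>5:
            B=onz('wrist',(xs[k2].mean()+l,ys[k2].mean()+t),.006,par); a=np.arctan2(*(B-X)[1::-1])
        print('watch p%.2f px %d %d R %.1f world %.4f %.4f stem %.2f'%(r['p'],*c,R,*X[:2],a)); out.append((X,a,c,par))
    return out
E
python3 - <<'E'
from h import *
s=ctrl.state();print(s['tcp_pos'],yaw(s),s['q'])
watches(save='pics/w1.png')
E
```

```text
[ 0.50382326 -0.39845473  0.2312809 ] 2.4440740105363434 [-7.84926315e-01  9.30968797e-02  1.57044410e+00  2.06690787e-05
  1.47809858e+00 -1.65820591e+00]
watch p0.74 px 283 172 R 19.0 world 0.4652 -0.4082 stem -1.00
watch p0.59 px 321 0 R 6.4 world 0.3774 -0.2885 stem 0.03
```

View pics/w1.png

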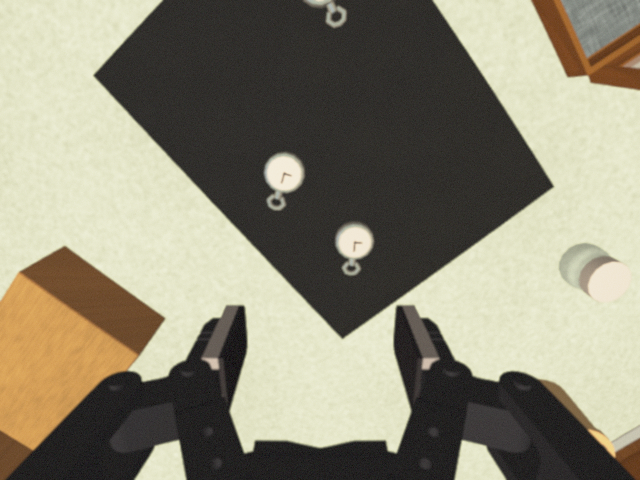

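The wrist view shows w2 at (283,172), w1 at (354,241) and w3 at the top edge near (320,0). I'll compute the w1 approach.

```bash
sed -i "s/r\['p'\]<.3: continue/r['p']<.06: continue/" h.py
python3 - <<'E'
from h import *
o=watches()
X=onz('wrist',(354,241),.012);B=onz('wrist',(351,267),.006);a=np.arctan2(*(B-X)[1::-1]);print(X,a)
go(X[0],X[1],.10,a+np.pi)
E
```

```text
watch p0.83 px 354 240 R 17.4 world 0.5609 -0.4001 stem -0.76
watch p0.80 px 283 172 R 19.0 world 0.4654 -0.4085 stem -1.00
watch p0.72 px 321 0 R 6.4 world 0.3775 -0.2884 stem 0.03
watch p0.29 px 632 300 R 51.3 world 0.8122 -0.2100 stem -2.81
[ 0.56085763 -0.40033246  0.012     ] -0.7570040823613998
dx -4.48 dy 3.53 dz 13.13 spin 0.057 q6 now -1.66
```

>>> {"fn": "step_arm", "kwargs": {"steps": [[[0.7, -1, 1, 4, 0.05], [0.7, -2.5, 2, 8, 0.06], [0.7, -4.5, 3.5, 12, 0.06], [0.7, -4.5, 3.5, 13.1, 0.06], [0.7, -4.5, 3.5, 13.1, 0.06], [0.7, -4.5, 3.5, 13.1, 0.06], [0.7, -4.5, 3.5, 13.1, 0.06], [0.7, -4.5, 3.5, 13.1, 0.06]]]}}

```text
t: 4.25
tcp_pos: [0.5614, -0.4017, 0.1034]
orientation: [0.37, 0.929, -0.001, 0.002]
force: [0.6, 0.4, 0.2]
opening: 0.0597
finger_force: 0.0
```

Run:
```python
from h import *
o=watches(save='pics/w2.png')
X,a,_,_=min(o,key=lambda k:np.hypot(*(k[0]-ctrl.state()['tcp_pos'])[:2]))
print(ctrl.state()['tcp_pos']); go(X[0],X[1],.003,a+np.pi)
```

```text
watch p0.69 px 197 137 R 29.2 world 0.4648 -0.4081 stem -1.02
watch p0.57 px 318 239 R 26.8 world 0.5608 -0.4001 stem -0.77
[ 0.56113673 -0.40130251  0.10233815]
dx 0.10 dy 0.07 dz 9.93 spin 0.009 q6 now -1.54
```

View pics/w2.png

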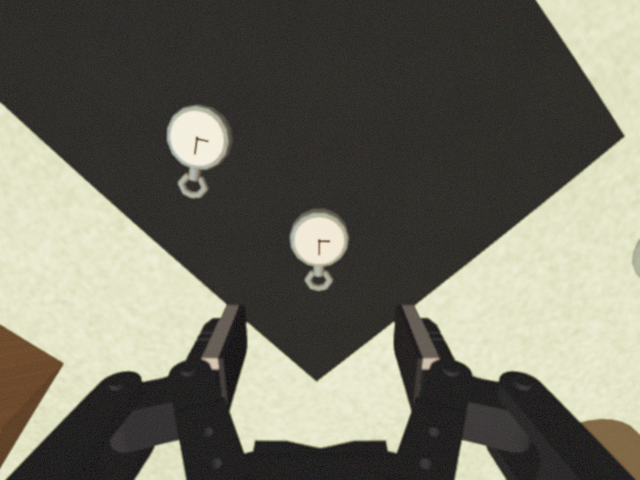

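Both watches agree with the earlier estimate. I'll descend and grasp w1.

>>> {"fn": "step_arm", "kwargs": {"steps": [[[0.7, 0.1, 0, 3, 0], [0.7, 0.1, 0, 6, 0], [0.7, 0.1, 0, 8.5, 0], [0.7, 0.1, 0, 9.5, 0], [0.7, 0.1, 0, 10, 0], [0.7, 0.1, 0, 10, 0], [0.6, 0.1, 0, 10, 0], [0.55, 0.1, 0, 10, 0]]]}}

```text
t: 5.15
tcp_pos: [0.561, -0.4008, 0.0022]
orientation: [0.37, 0.929, -0.001, 0.001]
force: [0.3, 0.7, -0.3]
opening: 0.047
finger_force: 0.0
```

>>> {"fn": "step_arm", "kwargs": {"steps": [[[0.45, 0, 0, 0, 0], [0.4, 0, 0, 0, 0], [0.3, 0, 0, 0, 0], [0.3, 0, 0, 0, 0], [0.3, 0, 0, 0, 0], [0.3, 0, 0, 0, 0], [0.3, 0, 0, 0, 0], [0.3, 0, 0, 0, 0]]]}}

```text
t: 5.95
tcp_pos: [0.5607, -0.4006, 0.0021]
orientation: [0.37, 0.929, -0.0, 0.001]
force: [-1.2, 0.1, 6.5]
opening: 0.0354
finger_force: 59.1
```

>>> {"fn": "step_arm", "kwargs": {"steps": [[[0.3, 0, 0, -1, 0], [0.3, 0, 0, -3, 0], [0.3, 0, 0, -6, 0], [0.3, 0, 0, -9, 0], [0.3, 0, 0, -12, 0], [0.3, 0, 0, -14, 0], [0.3, 0, 0, -14, 0], [0.3, 0, 0, -14, 0]]]}}

```text
t: 6.75
tcp_pos: [0.56, -0.3998, 0.1402]
orientation: [0.37, 0.929, -0.0, 0.0]
force: [-1.3, 0.8, -0.7]
opening: 0.035
finger_force: 59.9
```

Run:
```python
from h import *
s=ctrl.state();print(s['tcp_pos'],yaw(s),s['opening'],s['finger_force'])
o=watches(save='pics/w3.png')
cw=np.array([.518,.0147]); y=-.083
ax=np.array([np.cos(y),np.sin(y)]);ay=np.array([-np.sin(y),np.cos(y)])
for c in [(-.012,-.09),(-.012,0),(-.012,.09)]: print(cw+ax*c[0]+ay*c[1])
p=cw-ax*.012-.09*ay; go(p[0],p[1],.142,np.pi+y)
```

```text
[ 0.55995093 -0.39976489  0.14018839] 2.3838118982551233 0.03503196226466161 59.890796542167664
watch p0.83 px 317 399 R 60.4 world 0.6757 -0.5098 stem 2.36
watch p0.61 px 213 136 R 25.2 world 0.4648 -0.4078 stem -1.02
[ 0.49857988 -0.07399532]
[0.50604131 0.01569486]
[0.51350274 0.10538503]
dx 26.73 dy 19.45 dz -0.41 spin -0.675 q6 now -1.54
```

View pics/w3.png

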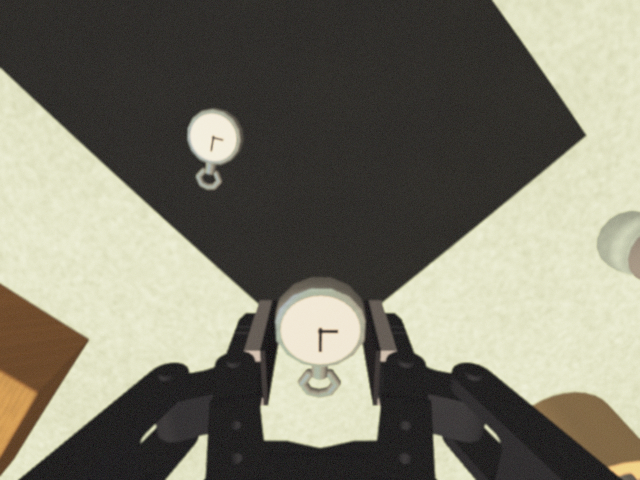

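w1 is held level between the pads at (320,325), with w2 still at (213,136). I'll carry it over the case.

>>> {"fn": "step_arm", "kwargs": {"steps": [[[0.3, 3.5, 2.5, -0.4, -0.1], [0.3, 7, 5, -0.4, -0.2], [0.3, 11, 8, -0.4, -0.3], [0.3, 15, 11, -0.4, -0.4], [0.3, 19, 14, -0.4, -0.5], [0.3, 23, 16.8, -0.4, -0.6], [0.3, 26.7, 19.4, -0.4, -0.67], [0.3, 26.7, 19.4, -0.4, -0.67]]]}}

```text
t: 7.65
tcp_pos: [0.4969, -0.0707, 0.1417]
orientation: [0.041, 0.999, 0.001, -0.002]
force: [0.4, -0.9, -0.4]
opening: 0.035
finger_force: 60.1
```

Run:
```python
from h import *
s=ctrl.state();print(s['tcp_pos'],yaw(s),s['q'])
cv2.imwrite('pics/w4.png',imaging.get_image('wrist'))
go(.4986,-.074,.0075,np.pi-.083)
for X in [(.4986,-.074,.007)]: print(proj('wrist',X))
cw=np.array([.518,.0147]); y=-.083
ax=np.array([np.cos(y),np.sin(y)]);ay=np.array([-np.sin(y),np.cos(y)])
for q in [(-.06,-.165,.03),(-.055,-.16,.03),(.06,-.165,.03),(.055,-.16,.005)]:
    p=cw+ax*q[0]+ay*q[1]; print(q,proj('wrist',(*p,q[2])))
```

```text
[ 0.49691437 -0.070713    0.14169091] 3.0601931570588397 [-2.90567219e-01 -1.70328178e-01  1.97956408e+00  1.52622047e-03
  1.33744025e+00 -1.78032075e+00]
dx -0.09 dy -0.10 dz 13.47 spin -0.001 q6 now -1.78
[[316.69692808 222.58868836]]
(-0.06, -0.165, 0.03) [[202.40970162 163.02671963]]
(-0.055, -0.16, 0.03) [[210.57143513 170.53816196]]
(0.06, -0.165, 0.03) [[218.11085965 322.45827627]]
(0.055, -0.16, 0.005) [[231.12112762 301.00680141]]
```

View pics/w4.png

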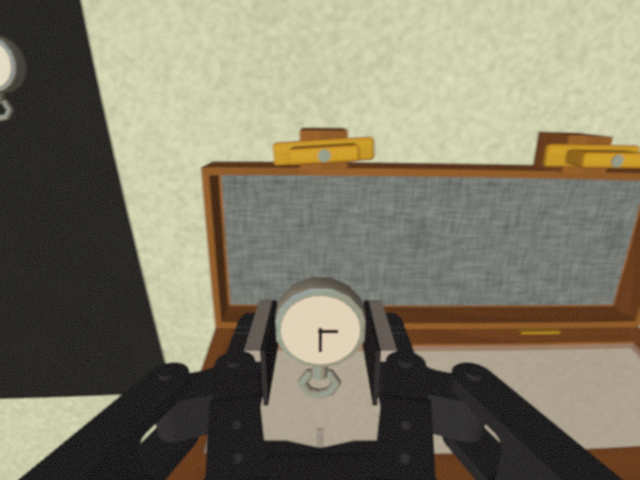

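The predicted case corners match the picture to within 2 px, so the case pose holds. I'll lower the watch.

>>> {"fn": "step_arm", "kwargs": {"steps": [[[0.3, -0.1, -0.1, 3.5, 0], [0.3, -0.1, -0.1, 7, 0], [0.3, -0.1, -0.1, 10, 0], [0.3, -0.1, -0.1, 12, 0], [0.3, -0.1, -0.1, 12.8, 0], [0.3, -0.1, -0.1, 13.2, 0], [0.3, -0.1, -0.1, 13.4, 0], [0.3, -0.1, -0.1, 13.4, 0]]]}}

```text
t: 8.5
tcp_pos: [0.5011, -0.077, 0.0112]
orientation: [0.044, 0.999, -0.0, 0.001]
force: [-0.4, -0.8, -0.1]
opening: 0.0353
finger_force: 60.1
```

>>> {"fn": "step_arm", "kwargs": {"steps": [[[0.3, 0, 0, 0, 0], [0.3, 0, 0, 0, 0], [0.3, 0, 0, 0.05, 0], [0.3, 0, 0, 0.05, 0], [0.3, 0, 0, 0.05, 0], [0.3, 0, 0, 0.05, 0], [0.3, 0, 0, 0.05, 0], [0.3, 0, 0, 0.05, 0]]]}}

```text
t: 9.3
tcp_pos: [0.5004, -0.0766, 0.0098]
orientation: [0.044, 0.999, 0.0, -0.0]
force: [-0.1, 0.5, -0.9]
opening: 0.035
finger_force: 60.1
```

>>> {"fn": "step_arm", "kwargs": {"steps": [[[0.3, 0, 0, 0.1, 0], [0.3, 0, 0, 0.1, 0], [0.3, 0, 0, 0.2, 0], [0.3, 0, 0, 0.2, 0], [0.3, 0, 0, 0.25, 0], [0.3, 0, 0, 0.25, 0], [0.3, 0, 0, 0.25, 0], [0.3, 0, 0, 0.25, 0]]]}}

```text
t: 10.1
tcp_pos: [0.5004, -0.0765, 0.0073]
orientation: [0.044, 0.999, -0.0, 0.0]
force: [-0.5, -0.4, -1.2]
opening: 0.0351
finger_force: 60.1
```

>>> {"fn": "step_arm", "kwargs": {"steps": [[[0.3, 0, 0, 0.1, 0], [0.3, 0, 0, 0.1, 0], [0.3, 0, 0, 0.1, 0], [0.3, 0, 0, 0.1, 0], [0.3, 0, 0, 0.1, 0], [0.3, 0, 0, 0.1, 0], [0.3, 0, 0, 0.1, 0], [0.3, 0, 0, 0.1, 0]]]}}

```text
t: 10.9
tcp_pos: [0.5004, -0.0766, 0.0071]
orientation: [0.044, 0.999, 0.0, -0.0]
force: [-3.1, 0.9, 5.0]
opening: 0.0355
finger_force: 60.7
```

Contact at z = 0.0071. I'll release, lift and head for w2.

>>> {"fn": "step_arm", "kwargs": {"steps": [[[0.45, 0, 0, 0, 0], [0.5, 0, 0, 0, 0], [0.6, 0, 0, 0, 0], [0.6, 0, 0, -1, 0], [0.65, 0, 0, -4, 0], [0.7, 0, 0, -8, 0], [0.7, 0, 0, -12, 0], [0.7, 0, 0, -13, 0]]]}}

```text
t: 11.7
tcp_pos: [0.5036, -0.0775, 0.1429]
orientation: [0.044, 0.999, -0.001, 0.005]
force: [0.1, 0.5, 0.3]
opening: 0.0597
finger_force: 0.0
```

Run:
```python
from h import *
s=ctrl.state();print(s['tcp_pos'],yaw(s))
o=watches()
go(.4648,-.4078,.10,np.pi-1.02)
```

```text
[ 0.50359967 -0.07747652  0.14287033] 3.05392385955861
watch p0.96 px 321 220 R 21.6 world 0.5037 -0.0757 stem nan
watch p0.75 px 1 52 R 22.0 world 0.3662 -0.2799 stem -0.35
dx 0.82 dy -33.27 dz 3.95 spin 0.932 q6 now -1.78
```

>>> {"fn": "step_arm", "kwargs": {"steps": [[[0.7, 0, -4.5, 0, 0.12], [0.7, 0.1, -9, 0, 0.25], [0.7, 0.2, -13.5, 0, 0.38], [0.7, 0.3, -18, 0.5, 0.5], [0.7, 0.4, -22.5, 1, 0.63], [0.7, 0.5, -27, 2, 0.76], [0.7, 0.5, -31, 3, 0.89], [0.7, 0.5, -33.2, 3.9, 0.93]]]}}

```text
t: 12.6
tcp_pos: [0.4644, -0.4087, 0.0943]
orientation: [0.49, 0.872, 0.0, -0.002]
force: [0.6, 0.3, 0.4]
opening: 0.0597
finger_force: 0.0
```

>>> {"fn": "step_arm", "kwargs": {"steps": [[[0.7, 0, 0, 0, 0], [0.7, 0, 0, 0, 0], [0.7, 0, 0, 0, 0], [0.7, 0, 0, 0, 0], [0.7, 0, 0, 0, 0], [0.7, 0, 0, 0, 0], [0.7, 0, 0, 0, 0], [0.7, 0, 0, 0, 0]]]}}

```text
t: 13.4
tcp_pos: [0.4664, -0.4067, 0.0975]
orientation: [0.487, 0.873, -0.0, 0.0]
force: [0.3, -0.2, -0.2]
opening: 0.06
finger_force: 0.0
```

Run:
```python
from h import *
o=watches()
X,a,_,_=min(o,key=lambda k:np.hypot(*(k[0]-ctrl.state()['tcp_pos'])[:2]))
print(ctrl.state()['tcp_pos']); go(X[0],X[1],.002,a+np.pi)
```

```text
watch p0.75 px 314 246 R 27.0 world 0.4655 -0.4083 stem -1.00
watch p0.51 px 320 4 R 5.0 world 0.3971 -0.2905 stem 3.13
[ 0.46628483 -0.40679242  0.09735365]
dx -0.09 dy -0.15 dz 9.54 spin -0.014 q6 now -1.39
```

>>> {"fn": "step_arm", "kwargs": {"steps": [[[0.7, -0.1, -0.1, 4, 0], [0.7, -0.1, -0.1, 7, 0], [0.7, -0.1, -0.1, 8.7, 0], [0.7, -0.1, -0.1, 9.5, 0], [0.7, -0.1, -0.1, 9.5, 0], [0.65, -0.1, -0.1, 9.5, 0], [0.6, -0.1, -0.1, 9.5, 0], [0.5, -0.1, -0.1, 9.5, 0]]]}}

```text
t: 14.3
tcp_pos: [0.4667, -0.4091, 0.0039]
orientation: [0.487, 0.873, -0.0, 0.001]
force: [0.8, 0.2, -0.5]
opening: 0.0427
finger_force: 0.0
```

>>> {"fn": "step_arm", "kwargs": {"steps": [[[0.4, 0, 0, 0, 0], [0.3, 0, 0, 0, 0], [0.3, 0, 0, 0, 0], [0.3, 0, 0, 0, 0], [0.3, 0, 0, 0, 0], [0.3, 0, 0, -1, 0], [0.3, 0, 0, -4, 0], [0.3, 0, 0, -8, 0]]]}}

```text
t: 15.1
tcp_pos: [0.4644, -0.4065, 0.0808]
orientation: [0.487, 0.873, 0.001, -0.003]
force: [0.5, -0.1, -0.7]
opening: 0.0345
finger_force: 59.9
```

>>> {"fn": "step_arm", "kwargs": {"steps": [[[0.3, 0, 0, -4, 0], [0.3, 0, 0, -5, 0], [0.3, 0, 0, -5, 0], [0.3, 0, 0, -5, 0], [0.3, 0, 0, -5, 0], [0.3, 0, 0, -5, 0], [0.3, 0, 0, -5, 0], [0.3, 0, 0, -5, 0]]]}}

```text
t: 15.9
tcp_pos: [0.4657, -0.4079, 0.1314]
orientation: [0.487, 0.873, 0.0, -0.001]
force: [-0.4, 0.4, -0.6]
opening: 0.0346
finger_force: 59.9
```

Run:
```python
from h import *
print(ctrl.state()['tcp_pos']);go(.506,.0157,.142,np.pi-.083)
```

```text
[ 0.46569578 -0.40793559  0.13144295]
dx 33.93 dy 25.68 dz -1.06 spin -0.935 q6 now -1.39
```

>>> {"fn": "step_arm", "kwargs": {"steps": [[[0.3, 4, 3, -1, -0.1], [0.3, 8, 6, -1, -0.22], [0.3, 12, 9, -1, -0.34], [0.3, 16, 12, -1, -0.46], [0.3, 20, 15, -1, -0.58], [0.3, 24, 18, -1, -0.7], [0.3, 28, 21, -1, -0.82], [0.3, 32, 24.2, -1, -0.93]]]}}

```text
t: 16.7
tcp_pos: [0.5033, -0.009, 0.1425]
orientation: [0.042, 0.999, -0.0, 0.0]
force: [0.8, 0.5, -0.5]
opening: 0.0345
finger_force: 60.0
```

>>> {"fn": "step_arm", "kwargs": {"steps": [[[0.3, 0, 0, 0, 0], [0.3, 0, 0, 0, 0], [0.3, 0, 0, 0, 0], [0.3, 0, 0, 0, 0], [0.3, 0, 0, 0, 0], [0.3, 0, 0, 0, 0], [0.3, 0, 0, 0, 0], [0.3, 0, 0, 0, 0]]]}}

```text
t: 17.5
tcp_pos: [0.5035, -0.0113, 0.1423]
orientation: [0.044, 0.999, 0.0, -0.0]
force: [-0.4, 1.1, -1.6]
opening: 0.0348
finger_force: 60.1
```

Run:
```python
from h import *
print(ctrl.state()['tcp_pos']);go(.506,.0157,.009,np.pi-.083)
```

```text
[ 0.50353522 -0.01132578  0.14230173]
dx -0.01 dy 2.71 dz 13.33 spin -0.005 q6 now -1.65
```

>>> {"fn": "step_arm", "kwargs": {"steps": [[[0.3, 0, 2.7, 2, 0], [0.3, 0, 2.7, 5, 0], [0.3, 0, 2.7, 8.5, 0], [0.3, 0, 2.7, 11.5, 0], [0.3, 0, 2.7, 12.8, 0], [0.3, 0, 2.7, 13.3, 0], [0.3, 0, 2.7, 13.3, 0], [0.3, 0, 2.7, 13.3, 0]]]}}

```text
t: 18.3
tcp_pos: [0.5071, 0.0158, 0.0105]
orientation: [0.044, 0.999, -0.0, 0.001]
force: [0.6, 1.6, -0.2]
opening: 0.0347
finger_force: 60.2
```

>>> {"fn": "step_arm", "kwargs": {"steps": [[[0.3, 0, 0, 0, 0], [0.3, 0, 0, 0.05, 0], [0.3, 0, 0, 0.1, 0], [0.3, 0, 0, 0.15, 0], [0.3, 0, 0, 0.15, 0], [0.3, 0, 0, 0.15, 0], [0.3, 0, 0, 0.15, 0], [0.3, 0, 0, 0.15, 0]]]}}

```text
t: 19.1
tcp_pos: [0.5065, 0.0158, 0.0092]
orientation: [0.044, 0.999, -0.0, 0.0]
force: [-3.3, 0.9, 7.0]
opening: 0.0348
finger_force: 61.0
```

>>> {"fn": "step_arm", "kwargs": {"steps": [[[0.45, 0, 0, 0, 0], [0.5, 0, 0, 0, 0], [0.6, 0, 0, 0, 0], [0.6, 0, 0, -1, 0], [0.65, 0, 0, -4, 0], [0.7, 0, 0, -8, 0], [0.7, 0, 0, -12, 0], [0.7, 0, 0, -13, 0]]]}}

```text
t: 19.9
tcp_pos: [0.5092, 0.0156, 0.1443]
orientation: [0.044, 0.999, -0.0, 0.005]
force: [0.2, -0.1, 0.1]
opening: 0.0596
finger_force: 0.0
```

Run:
```python
from h import *
s=ctrl.state();print(s['tcp_pos'],yaw(s))
cv2.imwrite('pics/top1.png',imaging.get_image('top'))
for r in nets.search_frame('top','watch1'): print(r['p'],np.round(r['rect']),onz('top',[(r['rect'][0]+r['rect'][2])/2,(r['rect'][1]+r['rect'][3])/2],.012))
o=watches()
go(.363,-.28,.10,np.pi-.13)
```

```text
[0.50917892 0.01559711 0.14428403] 3.0538837737857456
0.7 [338. 292. 351. 295.] [ 0.44174531 -0.06647853  0.012     ]
0.56 [424. 316. 439. 329.] [ 0.36393061 -0.2803052   0.012     ]
0.47 [342. 254. 353. 278.] [ 0.50878259 -0.07618039  0.012     ]
watch p0.64 px 191 226 R 20.4 world 0.5029 -0.0782 stem nan
watch p0.55 px 319 223 R 21.8 world 0.5084 0.0168 stem nan
watch p0.25 px 632 324 R 87.5 world 0.6199 0.2717 stem -1.21
dx 11.57 dy -30.73 dz 3.68 spin 0.042 q6 now -1.60
```

>>> {"fn": "step_arm", "kwargs": {"steps": [[[0.7, 1.6, -4.4, 0, 0.02], [0.7, 3.2, -8.8, 0, 0.04], [0.7, 4.8, -13.2, 0, 0.04], [0.7, 6.4, -17.6, 0, 0.04], [0.7, 8, -22, 1, 0.04], [0.7, 9.6, -26.4, 2, 0.04], [0.7, 11.2, -30.7, 3, 0.04], [0.7, 11.4, -30.7, 3.8, 0.04]]]}}

```text
t: 20.9
tcp_pos: [0.3623, -0.2825, 0.0972]
orientation: [0.067, 0.998, 0.001, -0.002]
force: [-0.1, 1.2, -0.6]
opening: 0.0597
finger_force: 0.0
```

>>> {"fn": "step_arm", "kwargs": {"steps": [[[0.7, 0, 0, 0, 0], [0.7, 0, 0, 0, 0], [0.7, 0, 0, 0, 0], [0.7, 0, 0, 0, 0], [0.7, 0, 0, 0, 0], [0.7, 0, 0, 0, 0], [0.7, 0, 0, 0, 0], [0.7, 0, 0, 0, 0]]]}}

```text
t: 21.7
tcp_pos: [0.3655, -0.2799, 0.0999]
orientation: [0.064, 0.998, -0.0, 0.0]
force: [0.3, 0.4, 0.3]
opening: 0.0597
finger_force: 0.0
```

Run:
```python
from h import *
o=watches()
X,a,_,_=min(o,key=lambda k:np.hypot(*(k[0]-ctrl.state()['tcp_pos'])[:2]))
print(ctrl.state()['tcp_pos']); go(X[0],X[1],.0025,a+np.pi)
```

```text
watch p0.68 px 315 241 R 27.0 world 0.3648 -0.2811 stem -0.20
[ 0.36542395 -0.27991186  0.09985865]
dx 0.05 dy -0.13 dz 9.74 spin 0.067 q6 now -2.26
```

>>> {"fn": "step_arm", "kwargs": {"steps": [[[0.7, 0, -0.1, 4, 0.06], [0.7, 0, -0.1, 7, 0.06], [0.7, 0, -0.1, 9, 0.06], [0.7, 0, -0.1, 9.7, 0.06], [0.7, 0, -0.1, 9.7, 0.06], [0.65, 0, -0.1, 9.7, 0.06], [0.6, 0, -0.1, 9.7, 0.06], [0.5, 0, -0.1, 9.7, 0.06]]]}}

```text
t: 22.6
tcp_pos: [0.366, -0.2817, 0.0041]
orientation: [0.094, 0.996, -0.001, 0.001]
force: [-0.2, 0.4, 0.4]
opening: 0.0426
finger_force: 0.0
```

>>> {"fn": "step_arm", "kwargs": {"steps": [[[0.4, 0, 0, 0, 0], [0.3, 0, 0, 0, 0], [0.3, 0, 0, 0, 0], [0.3, 0, 0, 0, 0], [0.3, 0, 0, 0, 0], [0.3, 0, 0, -1, 0], [0.3, 0, 0, -4, 0], [0.3, 0, 0, -8, 0]]]}}

```text
t: 23.4
tcp_pos: [0.3639, -0.2794, 0.0821]
orientation: [0.094, 0.996, 0.002, -0.002]
force: [0.2, -0.2, -0.9]
opening: 0.0346
finger_force: 59.9
```

>>> {"fn": "step_arm", "kwargs": {"steps": [[[0.3, 0, 0, -4, 0], [0.3, 0, 0, -6, 0], [0.3, 0, 0, -6, 0], [0.3, 0, 0, -6, 0], [0.3, 0, 0, -6, 0], [0.3, 0, 0, -6, 0], [0.3, 0, 0, -6, 0], [0.3, 0, 0, -6, 0]]]}}

```text
t: 24.2
tcp_pos: [0.365, -0.2805, 0.1419]
orientation: [0.094, 0.996, 0.001, -0.001]
force: [-0.3, -0.0, -0.8]
opening: 0.0347
finger_force: 59.9
```

Run:
```python
from h import *
print(ctrl.state()['tcp_pos']);go(.5135,.1054,.142,np.pi-.083)
```

```text
[ 0.36496362 -0.28054255  0.14186667]
dx -7.39 dy 40.69 dz -0.01 spin -0.105 q6 now -2.20
```

>>> {"fn": "step_arm", "kwargs": {"steps": [[[0.3, -0.9, 4.9, 0, -0.02], [0.3, -1.8, 9.8, 0, -0.04], [0.3, -2.7, 14.7, 0, -0.06], [0.3, -3.5, 19.5, 0, -0.08], [0.3, -4.4, 24.3, 0, -0.1], [0.3, -5.3, 29.2, 0, -0.1], [0.3, -6.2, 34, 0, -0.1], [0.3, -7.1, 38.8, 0, -0.1]]]}}

```text
t: 25.0
tcp_pos: [0.5079, 0.0892, 0.1427]
orientation: [0.044, 0.999, -0.0, 0.0]
force: [0.8, -0.6, -0.7]
opening: 0.0346
finger_force: 60.1
```

>>> {"fn": "step_arm", "kwargs": {"steps": [[[0.3, -0.3, 1.8, 0, 0], [0.3, -0.3, 1.8, 0, 0], [0.3, -0.3, 1.8, 0, 0], [0.3, -0.3, 1.8, 0, 0], [0.3, -0.3, 1.8, 0, 0], [0.3, -0.3, 1.8, 0, 0], [0.3, -0.3, 1.8, 0, 0], [0.3, -0.3, 1.8, 0, 0]]]}}

```text
t: 25.8
tcp_pos: [0.512, 0.1043, 0.1428]
orientation: [0.044, 0.999, 0.0, 0.0]
force: [0.9, -0.6, -1.0]
opening: 0.0345
finger_force: 60.2
```

Run:
```python
from h import *
print(ctrl.state()['tcp_pos']);go(.5135,.1054,.009,np.pi-.083)
```

```text
[0.51203137 0.10433129 0.14284949]
dx -0.14 dy 0.12 dz 13.38 spin -0.005 q6 now -1.42
```

>>> {"fn": "step_arm", "kwargs": {"steps": [[[0.3, -0.1, 0.1, 2, 0], [0.3, -0.1, 0.1, 5, 0], [0.3, -0.1, 0.1, 8.5, 0], [0.3, -0.1, 0.1, 11.5, 0], [0.3, -0.1, 0.1, 12.8, 0], [0.3, -0.1, 0.1, 13.3, 0], [0.3, -0.1, 0.1, 13.3, 0], [0.3, -0.1, 0.1, 13.3, 0]]]}}

```text
t: 26.6
tcp_pos: [0.5144, 0.1057, 0.0111]
orientation: [0.044, 0.999, 0.0, 0.001]
force: [0.7, -0.6, -0.6]
opening: 0.0348
finger_force: 60.2
```

>>> {"fn": "step_arm", "kwargs": {"steps": [[[0.3, 0, 0, 0, 0], [0.3, 0, 0, 0.05, 0], [0.3, 0, 0, 0.1, 0], [0.3, 0, 0, 0.15, 0], [0.3, 0, 0, 0.15, 0], [0.3, 0, 0, 0.15, 0], [0.3, 0, 0, 0.15, 0], [0.3, 0, 0, 0.15, 0]]]}}

```text
t: 27.4
tcp_pos: [0.5137, 0.1057, 0.0095]
orientation: [0.044, 0.999, -0.0, 0.0]
force: [-3.0, -0.1, 6.4]
opening: 0.0347
finger_force: 61.0
```

>>> {"fn": "step_arm", "kwargs": {"steps": [[[0.45, 0, 0, 0, 0], [0.5, 0, 0, 0, 0], [0.6, 0, 0, 0, 0], [0.6, 0, 0, -1, 0], [0.6, 0, 0, -4, 0], [0.6, 0, 0, -8, 0], [0.3, 0, 0, -12, 0], [0, 0, 0, -17, 0]]]}}

```text
t: 28.2
tcp_pos: [0.5118, 0.1055, 0.179]
orientation: [0.044, 0.999, -0.0, -0.001]
force: [1.0, -0.8, -0.7]
opening: 0.0229
finger_force: 0.0
```

>>> {"fn": "step_arm", "kwargs": {"steps": [[[0, 0, -1, -2, 0], [0, 0, -2, -3, 0], [0, 0, -4, -3.5, 0], [0, 0, -4.9, -3.5, 0], [0, 0, -4.9, -3.5, 0], [0, 0, -4.9, -3.5, 0], [0, 0, -4.9, -3.5, 0], [0, 0, -4.9, -3.5, 0]]]}}

```text
t: 29.0
tcp_pos: [0.5086, 0.0573, 0.2126]
orientation: [0.044, 0.999, 0.0, -0.001]
force: [-0.4, 0.7, 0.2]
opening: 0.0003
finger_force: 0.0
```

Run:
```python
from h import *
s=ctrl.state();print(s['tcp_pos'],yaw(s),s['opening'])
w=imaging.get_image('wrist');t=imaging.get_image('top')
can=np.zeros((600,800,3),np.uint8);can[:360,:480]=cv2.resize(w,(480,360));can[:300,480:800]=cv2.resize(t[200:350,220:380],(320,300))
sd=imaging.get_image('side');can[360:600,:320]=cv2.resize(sd[170:350,240:480],(320,240))
cv2.imwrite('pics/m1.png',can)
for r in nets.search_frame('top','watch1'):
    if r['p']>.15: print(r['p'],np.round(r['rect']))
go(.578+.09,.0097+.0515,.235,np.pi-.083)
for th in np.radians([100,90,80,70,60,50,40,30,20,10,0]):
    r=.105; print(np.degrees(th).round(),'tool x %.1f (from hinge line) z %.1f'%(100*(r*np.cos(th)-.007*np.sin(th)-.011),100*(.03+r*np.sin(th)+.007*np.cos(th))))
```

```text
[0.50855883 0.05727529 0.21262173] 3.0544509216416187 0.0002782392292925484
0.53 [340. 257. 352. 278.]
dx -15.82 dy 1.80 dz -2.18 spin -0.004 q6 now -1.52
100.0 tool x -3.6 (from hinge line) z 13.2
90.0 tool x -1.8 (from hinge line) z 13.5
80.0 tool x 0.0 (from hinge line) z 13.5
70.0 tool x 1.8 (from hinge line) z 13.1
60.0 tool x 3.5 (from hinge line) z 12.4
50.0 tool x 5.1 (from hinge line) z 11.5
40.0 tool x 6.5 (from hinge line) z 10.3
30.0 tool x 7.6 (from hinge line) z 8.9
20.0 tool x 8.5 (from hinge line) z 7.2
10.0 tool x 9.1 (from hinge line) z 5.5
0.0 tool x 9.4 (from hinge line) z 3.7
```

View pics/m1.png

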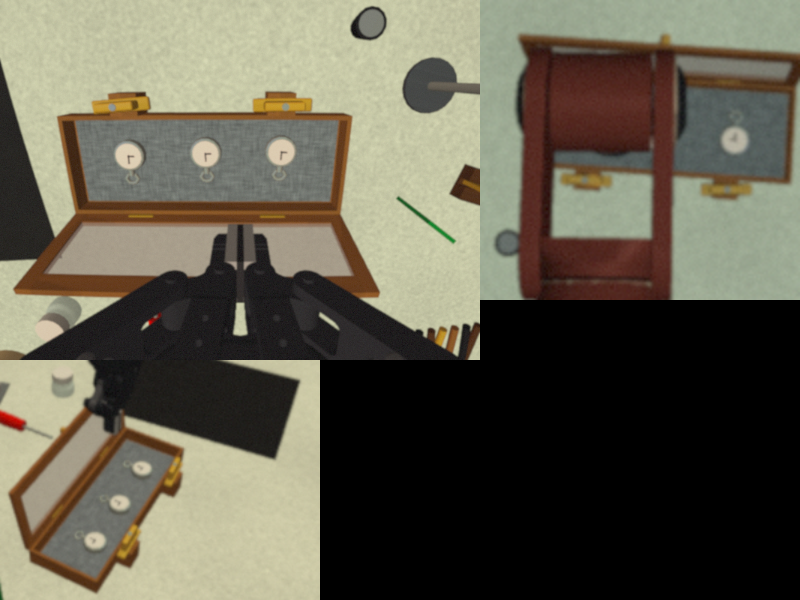

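All three watches lie flat and dial up in the case, and the mat is empty. With the fingers shut, I'll go over and behind the lid.

>>> {"fn": "step_arm", "kwargs": {"steps": [[[0, -4, 0.5, 0, 0], [0, -8, 1, 0, 0], [0, -12, 1.8, 0, 0], [0, -15.8, 1.8, 0, 0], [0, -15.8, 1.8, 1, 0], [0, -15.8, 1.8, 4, 0], [0, -15.8, 1.8, 7, 0], [0, -15.8, 1.8, 9.2, 0]]]}}

```text
t: 30.0
tcp_pos: [0.6661, 0.0611, 0.1186]
orientation: [0.044, 0.999, -0.0, -0.002]
force: [0.2, 0.0, -0.9]
opening: 0.0002
finger_force: 0.0
```

>>> {"fn": "step_arm", "kwargs": {"steps": [[[0, 0, 0, 0, 0], [0, 0, 0, 0, 0], [0, 0, 0, 0, 0], [0, 1.5, 0, 0, 0], [0, 3, 0, 0, 0], [0, 4, 0, 0, 0], [0, 5, 0, 0, 0], [0, 6, 0, 0, 0]]]}}

```text
t: 30.8
tcp_pos: [0.609, 0.0661, 0.1232]
orientation: [0.044, 0.999, 0.0, 0.002]
force: [2.3, 0.6, 2.4]
opening: 0.0
finger_force: 1.2
```

Run:
```python
from h import *
s=ctrl.state();d=s['tcp_pos'][:2]-[.578,.0097];print(s['tcp_pos'],yaw(s),'u',-(d@[.9966,-.0829])*100,'v',d@[.0829,.9966]*100,s['force'])
cv2.imwrite('pics/m2.png',cv2.resize(imaging.get_image('side')[100:400,180:480],(600,600)))
```

```text
[0.60902723 0.06613353 0.12320949] 3.05378704682963 u -2.6243402678612058 v 5.881381110218236 [2.26250027 0.56066689 2.38820673]
```

View pics/m2.png

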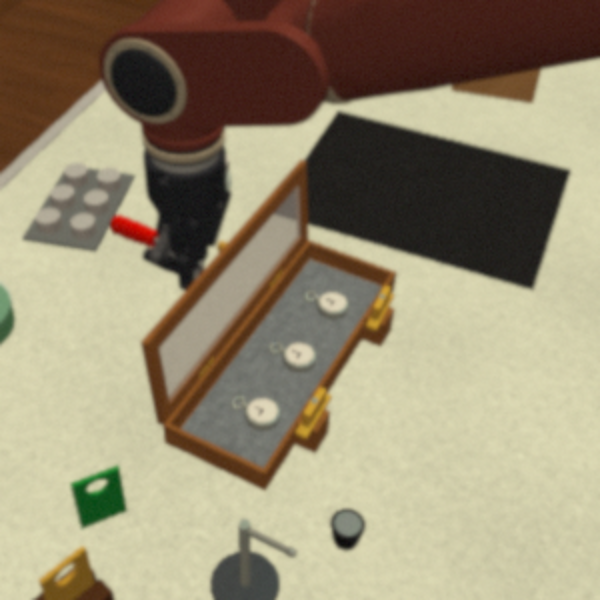

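The finger is touching the back of the lid. I'll sweep along the closing arc.

>>> {"fn": "step_arm", "kwargs": {"steps": [[[0, 1.4, 0, -0.2, 0], [0, 2.7, 0, -0.4, 0], [0, 3.5, 0, -0.25, 0], [0, 4.3, 0, -0.1, 0], [0, 5.1, 0, 0.2, 0], [0, 5.9, 0, 0.5, 0], [0, 6.6, 0, 0.9, 0], [0, 7.3, 0, 1.4, 0]]]}}

```text
t: 31.65
tcp_pos: [0.5349, 0.0726, 0.107]
orientation: [0.044, 0.999, 0.0, 0.0]
force: [2.7, 0.1, -0.3]
opening: -0.0004
finger_force: 1.4
```

>>> {"fn": "step_arm", "kwargs": {"steps": [[[0, 0.6, 0, 0.5, 0], [0, 1.2, 0, 1.1, 0], [0, 1.8, 0, 1.7, 0], [0, 2.3, 0, 2.4, 0], [0, 2.7, 0, 3.1, 0], [0, 3.1, 0, 3.8, 0], [0, 3.4, 0, 4.6, 0], [0, 3.6, 0, 5.2, 0]]]}}

```text
t: 32.45
tcp_pos: [0.4988, 0.0758, 0.0543]
orientation: [0.044, 0.999, 0.0, -0.0]
force: [2.3, -0.6, 0.6]
opening: -0.0001
finger_force: 0.6
```

Run:
```python
from h import *
s=ctrl.state();d=s['tcp_pos'][:2]-[.578,.0097];print(s['tcp_pos'],yaw(s),'u',-(d@[.9966,-.0829])*100,'v',d@[.0829,.9966]*100,s['force'])
cv2.imwrite('pics/m3.png',cv2.resize(imaging.get_image('side')[100:400,180:480],(400,400)))
```

```text
[0.49881414 0.07575136 0.05433594] 3.0538099490449 u 8.439228917347496 v 5.926227937526293 [ 2.28333476 -0.62041976  0.64242652]
```

View pics/m3.png

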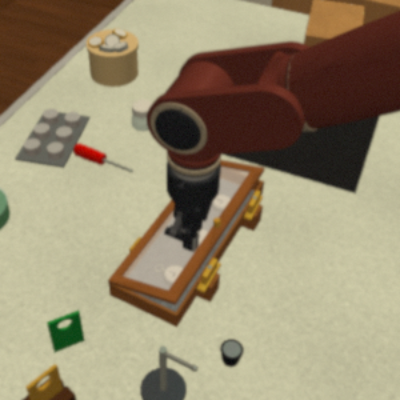

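>>> {"fn": "step_arm", "kwargs": {"steps": [[[0, 0, 0, 0.5, 0], [0, 0, 0, 0.9, 0], [0, 0, 0, 1.3, 0], [0, 0, 0, 1.5, 0], [0, 0, 0, 1.7, 0], [0, 0, 0, 1.8, 0], [0, 0, 0, 1.8, 0], [0, 0, 0, 1.8, 0]]]}}

```text
t: 33.3
tcp_pos: [0.4996, 0.0757, 0.0373]
orientation: [0.044, 0.999, 0.0, 0.0]
force: [-0.5, 0.4, -0.3]
opening: -0.0002
finger_force: 0.0
```

>>> {"fn": "step_arm", "kwargs": {"steps": [[[0, 0, 0, 0.05, 0], [0, 0, 0, 0.1, 0], [0, 0, 0, 0.1, 0], [0, 0, 0, 0.15, 0], [0, 0, 0, 0.15, 0], [0, 0, 0, 0.2, 0], [0, 0, 0, 0.2, 0], [0, 0, 0, 0.2, 0]]]}}

```text
t: 34.1
tcp_pos: [0.4996, 0.0757, 0.0354]
orientation: [0.044, 0.999, 0.0, 0.0]
force: [1.0, -0.3, 0.1]
opening: 0.0001
finger_force: 0.4
```

>>> {"fn": "step_arm", "kwargs": {"steps": [[[0, 0, 0, 0.05, 0], [0, 0, 0, 0.1, 0], [0, 0, 0, 0.15, 0], [0, 0, 0, 0.2, 0], [0, 0, 0, 0.25, 0], [0, 0, 0, 0.3, 0], [0, 0, 0, 0.3, 0], [0, 0, 0, 0.3, 0]]]}}

```text
t: 34.9
tcp_pos: [0.4997, 0.0757, 0.0349]
orientation: [0.044, 0.999, -0.0, -0.001]
force: [-9.0, -1.1, 18.5]
opening: -0.0
finger_force: 9.1
```

Run:
```python
from h import *
s=ctrl.state();d=s['tcp_pos'][:2]-[.578,.0097];print(s['tcp_pos'],s['force'],'u',-(d@[.9966,-.0829])*100)
a=cv2.resize(imaging.get_image('side')[170:350,230:430],(600,540),interpolation=cv2.INTER_CUBIC);cv2.imwrite('pics/m4.png',a)
```

```text
[0.49967094 0.07571972 0.03485834] [-8.98453929 -1.12509188 18.51909444] u 8.35357738874273
```

View pics/m4.png

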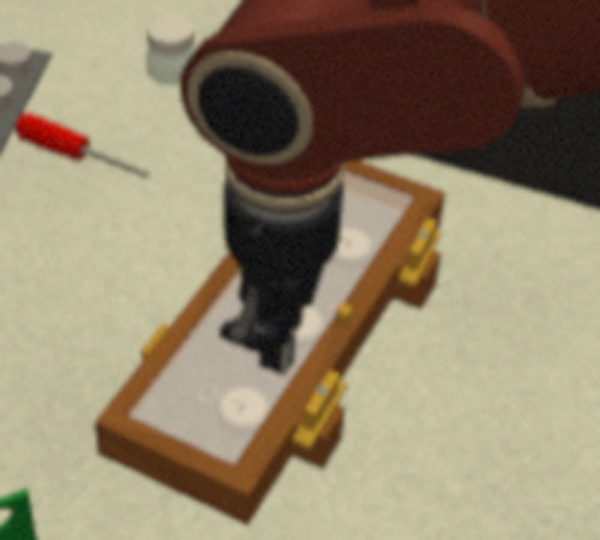

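The lid is shut flat, with 18 N of contact. Next is turnbutton1.

>>> {"fn": "step_arm", "kwargs": {"steps": [[[0, 0, 0, -1, 0], [0, 0, 0, -4, 0], [0.2, 0, 0, -8, 0.12], [0.35, 2, 1, -8.5, 0.26], [0.35, 4, 2, -8.5, 0.4], [0.35, 4.9, 2.6, -8.5, 0.54], [0.35, 4.9, 2.6, -8.5, 0.68], [0.35, 4.9, 2.6, -8.5, 0.82]]]}}

```text
t: 35.75
tcp_pos: [0.4523, 0.1062, 0.117]
orientation: [0.441, 0.898, -0.0, -0.0]
force: [0.1, 0.5, -0.1]
opening: 0.0299
finger_force: 0.0
```

>>> {"fn": "step_arm", "kwargs": {"steps": [[[0.35, 0, 0, 0, 0.14], [0.35, 0, 0, 0, 0.28], [0.35, 0, 0, 0, 0.42], [0.35, 0, 0, 0, 0.56], [0.35, 0, 0, 0, 0.7], [0.35, 0, 0, 0, 0.75], [0.35, 0, 0, 0, 0.75], [0.35, 0, 0, 0, 0.75]]]}}

```text
t: 36.55
tcp_pos: [0.4527, 0.1059, 0.1171]
orientation: [0.737, 0.676, -0.0, -0.0]
force: [-1.0, -0.3, -0.0]
opening: 0.0297
finger_force: 0.0
```

```bash
cat >> h.py <<'E'
cw=np.array([.518,.0147]); cy=-.083
ax=np.array([np.cos(cy),np.sin(cy)]);ay=np.array([-np.sin(cy),np.cos(cy)])
def C(x,y,z): return np.array([*(cw+ax*x+ay*y),z])
E
python3 - <<'E'
from h import *
s=ctrl.state();print(s['tcp_pos'],yaw(s),s['opening'])
im=imaging.get_image('wrist')
for y0 in (.085,):
    for e in (-.02,.02):
        for w in(-.0045,.0045):
            p=proj('wrist',C(-.072+w,y0+e,.064))[0]; print(p); cv2.circle(im,tuple(int(v) for v in np.round(p)),2,(0,0,255),-1)
cv2.imwrite('pics/t1.png',im)
p=C(-.072,.085,.047);print(p);go(*p,np.pi/2+cy)
E
```

```text
[0.45273421 0.10588291 0.11709775] 1.484963807736842 0.02967953891556303
[311.49048763 300.47261821]
[327.25927749 300.42163225]
[310.65819357 234.00333281]
[327.43755048 233.94370939]
[0.45329476 0.10537653 0.047     ]
dx -0.05 dy 0.06 dz 7.01 spin -0.003 q6 now 0.16
```

View pics/t1.png

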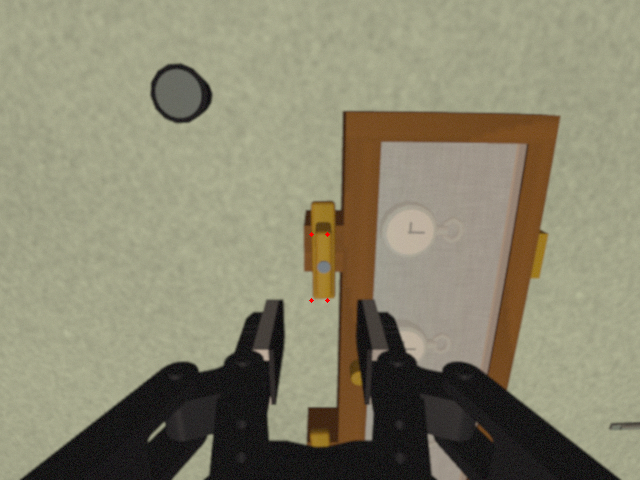

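The grey pivot screw shows at (323,267), and I predicted (319,267), so I'll correct by about 2 mm towards the case. Then I'll descend and grip the fin.

>>> {"fn": "step_arm", "kwargs": {"steps": [[[0.35, 0, 0.3, 1, 0], [0.35, 0, 0.3, 3, 0], [0.35, 0, 0.3, 5, 0], [0.35, 0, 0.3, 6.5, 0], [0.35, 0, 0.3, 7, 0], [0.35, 0, 0.3, 7, 0], [0.35, 0, 0.3, 7, 0], [0.2, 0, 0.3, 7, 0]]]}}

```text
t: 37.4
tcp_pos: [0.4568, 0.1057, 0.0483]
orientation: [0.737, 0.676, 0.001, 0.001]
force: [0.4, 0.1, -0.3]
opening: 0.0176
finger_force: 0.0
```

>>> {"fn": "step_arm", "kwargs": {"steps": [[[0.1, 0, 0, 0, 0], [0.05, 0, 0, 0, 0], [0.05, 0, 0, 0, 0], [0.05, 0, 0, 0, 0], [0.05, 0, 0, 0, 0], [0.05, 0, 0, 0, 0], [0.05, 0, 0, 0, 0], [0.05, 0, 0, 0, 0]]]}}

```text
t: 38.2
tcp_pos: [0.4546, 0.1059, 0.0482]
orientation: [0.737, 0.676, -0.001, -0.001]
force: [-7.6, 0.6, 7.8]
opening: 0.0076
finger_force: 61.4
```

>>> {"fn": "step_arm", "kwargs": {"steps": [[[0.05, 0, -0.1, 0, -0.1], [0.05, 0, -0.1, 0, -0.22], [0.05, 0, -0.1, 0, -0.34], [0.05, 0, -0.1, 0, -0.46], [0.05, 0, -0.1, 0, -0.58], [0.05, 0, -0.1, 0, -0.7], [0.05, 0, -0.1, 0, -0.8], [0.05, 0, -0.1, 0, -0.8]]]}}

```text
t: 39.0
tcp_pos: [0.4549, 0.106, 0.0482]
orientation: [0.416, 0.909, 0.0, -0.0]
force: [-3.6, 0.4, 5.9]
opening: 0.0075
finger_force: 61.0
```

>>> {"fn": "step_arm", "kwargs": {"steps": [[[0.05, 0, 0, 0, -0.12], [0.05, 0, 0, 0, -0.24], [0.05, 0, 0, 0, -0.36], [0.05, 0, 0, 0, -0.48], [0.05, 0, 0, 0, -0.6], [0.05, 0, 0, 0, -0.7], [0.05, 0, 0, 0, -0.78], [0.05, 0, 0, 0, -0.78]]]}}

```text
t: 39.8
tcp_pos: [0.4551, 0.1062, 0.0482]
orientation: [0.04, 0.999, 0.001, 0.0]
force: [-3.8, 2.5, 5.1]
opening: 0.0075
finger_force: 61.1
```

>>> {"fn": "step_arm", "kwargs": {"steps": [[[0.05, 0, 0, 0, 0], [0.05, 0, 0, 0, 0], [0.05, 0, 0, 0, 0], [0.2, 0, 0, 0, 0], [0.35, 0, 0, 0, 0], [0.35, 0, 0, -2, 0], [0.35, 0, 0, -5, 0], [0.35, 0, 0, -7, 0]]]}}

```text
t: 40.6
tcp_pos: [0.4557, 0.1055, 0.119]
orientation: [0.04, 0.999, -0.0, 0.001]
force: [0.4, 0.1, 0.8]
opening: 0.0298
finger_force: 0.0
```

Run:
```python
from h import *
s=ctrl.state();print(s['tcp_pos'],yaw(s))
par=P('wrist');im=imaging.get_image('wrist')
for n in ('turnbutton1',):
    for r in nets.search_frame('wrist',n):
        if r['p']>.3: print(n,r['p'],np.round(r['rect']))
cv2.imwrite('pics/t2.png',im)
print(onz('wrist',(320,250),.058,par))
go(*C(-.070,-.085,.117),np.pi/2+cy)
```

```text
[0.45573904 0.10552753 0.11901608] 3.06227741298813
turnbutton1 0.98 [  1. 233.  98. 268.]
turnbutton1 0.67 [308. 199. 333. 299.]
[0.4511784  0.10729471 0.058     ]
dx 0.30 dy -17.07 dz 0.39 spin 1.575 q6 now -1.42
```

View pics/t2.png

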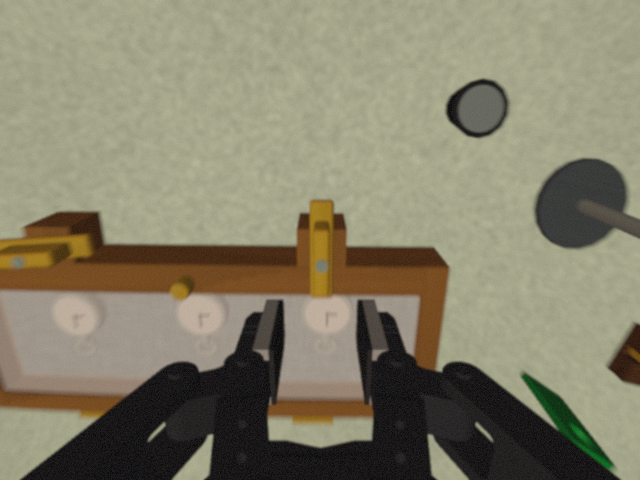

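TB1 stands square across the lid edge at (320,250), and TB2 is at (45,250), still along the edge. I'll move to TB2.

>>> {"fn": "step_arm", "kwargs": {"steps": [[[0.35, 0.1, -3, 0, 0.14], [0.35, 0.2, -6, 0, 0.28], [0.35, 0.3, -9, 0, 0.42], [0.35, 0.3, -12, 0, 0.56], [0.35, 0.3, -15, 0, 0.7], [0.35, 0.3, -17, 0, 0.84], [0.35, 0.3, -17, 0, 0.98], [0.35, 0.3, -17, 0, 1.1]]]}}

```text
t: 41.5
tcp_pos: [0.4379, -0.0643, 0.1157]
orientation: [0.559, 0.829, -0.0, -0.001]
force: [-0.5, 0.4, -0.8]
opening: 0.0298
finger_force: 0.0
```

>>> {"fn": "step_arm", "kwargs": {"steps": [[[0.35, 0, 0, 0, 0.14], [0.35, 0, 0, 0, 0.28], [0.35, 0, 0, 0, 0.4], [0.35, 0, 0, 0, 0.45], [0.35, 0, 0, 0, 0.45], [0.35, 0, 0, 0, 0.45], [0.35, 0, 0, 0, 0.45], [0.35, 0, 0, 0, 0.45]]]}}

```text
t: 42.3
tcp_pos: [0.4386, -0.0635, 0.1171]
orientation: [0.727, 0.687, -0.0, -0.0]
force: [-0.5, -0.4, -0.4]
opening: 0.0299
finger_force: 0.0
```

Run:
```python
from h import *
s=ctrl.state();print(s['tcp_pos'],yaw(s))
par=P('wrist');im=imaging.get_image('wrist')
print('pred screw',proj('wrist',C(-.07,-.085,.064),par))
hsv=cv2.cvtColor(im,cv2.COLOR_BGR2HSV);m=cv2.inRange(hsv,(18,120,90),(32,255,255));m[310:]=0
n,l,st,ce=cv2.connectedComponentsWithStats(m)
for i in range(1,n):
    if st[i,4]>200:
        p=np.argwhere(l==i)[:,::-1].astype(np.float32); print(st[i],ce[i],cv2.fitLine(p,cv2.DIST_L2,0,.01,.01).ravel())
# screw: low-saturation spot within the button box
sub=hsv[215:300,295:345,1]; k=cv2.GaussianBlur(sub,(7,7),0)
for v in range(0,85,9): print(k[v,::5])
go(*C(-.070,-.085,.047),np.pi/2+cy)
```

```text
[ 0.43863998 -0.06354577  0.11707316] 1.5140976161630255
pred screw [[322.80393122 268.35117406]]
[360  92  25  24 446] [373.29820628 103.51121076] [  0.39234442  -0.9198184  373.29822    103.51121   ]
[ 308  202   26   97 1977] [321.30096105 248.38239757] [3.9487064e-02 9.9922007e-01 3.2130096e+02 2.4838240e+02]
[530 223  19  47 430] [538.98372093 245.8627907 ] [ 2.284342e-01 -9.735594e-01  5.389837e+02  2.458628e+02]
[ 42  42 124 196 188 191 190 200 178 166]
[ 43  45 157 197 195 195 196 200 181 182]
[ 43  48 163 195 198 198 198 202 177 177]
[ 45  52 167 199 191 187 196 201 182 177]
[ 43  54 167 191 192 185 196 200 179 175]
[ 43  58 169 188 189 130 157 199 182 178]
[ 44  57 146 167 118  21  26 177 175 180]
[ 42  42  43  69 191 182 197 196  71 173]
[ 43  43  43  63 188 183 195 196  95 176]
[ 42  42  43  52 164 172 175 171  95 172]
dx -0.05 dy 0.26 dz 7.02 spin 0.026 q6 now -0.26
```

The screw is at (322,269) and I predicted (323,268). I'll grip and turn.

>>> {"fn": "step_arm", "kwargs": {"steps": [[[0.35, 0, 0.2, 1, 0], [0.35, 0, 0.2, 3, 0], [0.35, 0, 0.2, 5, 0], [0.35, 0, 0.2, 6.5, 0], [0.35, 0, 0.2, 7, 0], [0.35, 0, 0.2, 7, 0], [0.35, 0, 0.2, 7, 0], [0.2, 0, 0.2, 7, 0]]]}}

```text
t: 43.15
tcp_pos: [0.4415, -0.0639, 0.0483]
orientation: [0.727, 0.687, 0.0, 0.001]
force: [0.8, -0.2, -0.2]
opening: 0.0176
finger_force: 0.0
```

>>> {"fn": "step_arm", "kwargs": {"steps": [[[0.1, 0, 0, 0, 0], [0.05, 0, 0, 0, 0], [0.05, 0, 0, 0, 0], [0.05, 0, 0, 0, 0], [0.05, 0, 0, 0, 0], [0.05, 0, 0, 0, -0.1], [0.05, 0, 0, 0, -0.22], [0.05, 0, 0, 0, -0.34]]]}}

```text
t: 43.95
tcp_pos: [0.4398, -0.0636, 0.0482]
orientation: [0.598, 0.801, -0.001, -0.001]
force: [-7.1, 1.2, 6.7]
opening: 0.0074
finger_force: 61.3
```

>>> {"fn": "step_arm", "kwargs": {"steps": [[[0.05, 0, 0, 0, -0.12], [0.05, 0, 0, 0, -0.24], [0.05, 0, 0, 0, -0.36], [0.05, 0, 0, 0, -0.48], [0.05, 0, 0, 0, -0.6], [0.05, 0, 0, 0, -0.72], [0.05, 0, 0, 0, -0.84], [0.05, 0, 0, 0, -0.9]]]}}

```text
t: 44.75
tcp_pos: [0.4401, -0.0633, 0.0482]
orientation: [0.191, 0.982, 0.0, -0.001]
force: [-5.0, 2.8, 5.8]
opening: 0.0074
finger_force: 61.2
```

>>> {"fn": "step_arm", "kwargs": {"steps": [[[0.05, 0, 0, 0, -0.12], [0.05, 0, 0, 0, -0.24], [0.05, 0, 0, 0, -0.31], [0.05, 0, 0, 0, -0.31], [0.05, 0, 0, 0, -0.31], [0.05, 0, 0, 0, -0.31], [0.05, 0, 0, 0, -0.31], [0.05, 0, 0, 0, -0.31]]]}}

```text
t: 45.55
tcp_pos: [0.4401, -0.0631, 0.0482]
orientation: [0.039, 0.999, 0.001, -0.001]
force: [-5.5, 3.3, 6.0]
opening: 0.0073
finger_force: 61.2
```

>>> {"fn": "step_arm", "kwargs": {"steps": [[[0.2, 0, 0, 0, 0], [0.35, 0, 0, 0, 0], [0.35, 0, 0, 0, 0], [0.35, 0, 0, -2, 0], [0.35, 0, 0, -6, 0], [0.35, 0, 0, -10, 0], [0.35, 0, 0, -13, 0], [0.35, 0, 0, -13, 0]]]}}

```text
t: 46.35
tcp_pos: [0.4439, -0.0647, 0.1833]
orientation: [0.039, 0.999, -0.001, 0.005]
force: [0.1, 0.0, -0.4]
opening: 0.0298
finger_force: 0.0
```

Run:
```python
from h import *
s=ctrl.state();print(s['tcp_pos'],yaw(s))
par=P('wrist');im=imaging.get_image('wrist');cv2.imwrite('pics/t3.png',im)
hsv=cv2.cvtColor(im,cv2.COLOR_BGR2HSV);m=cv2.inRange(hsv,(18,120,90),(32,255,255));m[310:]=0
n,l,st,ce=cv2.connectedComponentsWithStats(m)
for i in range(1,n):
    if st[i,4]>150:
        p=np.argwhere(l==i)[:,::-1].astype(np.float32); f=cv2.fitLine(p,cv2.DIST_L2,0,.01,.01).ravel()
        a=onz('wrist',ce[i],.05,par);b=onz('wrist',ce[i]+40*f[:2],.05,par);d=(b-a)[:2]
        print(st[i],a,'case-frame angle',np.arctan2(d@ay,d@ax))
# top view: tag line and hook
t=imaging.get_image('top');cv2.imwrite('pics/top2.png',t)
for n in ('tag','tag_stand','hook','watch1'):
    for r in nets.search_frame('top',n):
        if r['p']>.25: print(n,round(r['p'],2),np.round(r['rect']))
```

```text
[ 0.44394746 -0.06471415  0.18333699] 3.0637221563445887
[ 312  172   21   79 1383] [ 0.43690429 -0.06165622  0.05      ] case-frame angle -3.138046263792694
[ 528  176   41   77 2064] [0.4545805 0.107586  0.05     ] case-frame angle -3.090260199407789
[423 236  19  18 232] [0.47053708 0.02003625 0.05      ] case-frame angle 0.8349624399480958
tag 0.58 [196. 221. 209. 239.]
tag 0.56 [240. 235. 380. 286.]
tag 0.39 [152. 236. 169. 242.]
tag_stand 0.56 [152. 225. 181. 251.]
hook 0.88 [183. 278. 215. 316.]
hook 0.65 [152. 236. 174. 241.]
hook 0.51 [241. 232. 377. 302.]
```

Both buttons read as square (-3.14 and -3.09 rad, the second seen obliquely). Now I'll hover over the tag.

>>> {"fn": "step_arm", "kwargs": {"steps": [[[0.35, -1, 4.5, 0, 0.13], [0.35, -2, 9, 0, 0.27], [0.35, -3, 13.5, 0, 0.41], [0.35, -4, 18, 0, 0.55], [0.35, -5, 22.5, 0, 0.69], [0.35, -6, 27, 0, 0.83], [0.35, -7, 31.5, 0, 0.97], [0.35, -8, 36, 0, 1.11]]]}}

```text
t: 47.45
tcp_pos: [0.5467, 0.2864, 0.1755]
orientation: [0.553, 0.833, -0.001, -0.001]
force: [1.5, 0.1, -0.5]
opening: 0.0298
finger_force: 0.0
```

Run:
```python
from h import *
go(.586,.378,.17,1.255)
```

```text
dx 6.91 dy 7.18 dz 0.55 spin 0.715 q6 now -0.04
```

>>> {"fn": "step_arm", "kwargs": {"steps": [[[0.35, 2, 2, 0, 0.13], [0.35, 4, 4, 0, 0.27], [0.35, 6, 6, 0, 0.41], [0.35, 6.9, 7.2, 0, 0.55], [0.35, 6.9, 7.2, 0, 0.69], [0.35, 6.9, 7.2, 0, 0.71], [0.35, 6.9, 7.2, 0, 0.71], [0.35, 6.9, 7.2, 0, 0.71]]]}}

```text
t: 48.25
tcp_pos: [0.5858, 0.3761, 0.1766]
orientation: [0.806, 0.592, -0.001, -0.0]
force: [-0.4, -0.2, 0.1]
opening: 0.0297
finger_force: 0.0
```

```bash
cat > tg.py <<'E'
from h import *
s=ctrl.state();print(s['tcp_pos'],yaw(s))
par=P('wrist');im=imaging.get_image('wrist')
cv2.imwrite('pics/tag_%d.png'%(s['t']*10),im)
for n in ('tag','tag_stand'):
    for r in nets.search_frame('wrist',n):
        if r['p']>.25: print(n,round(r['p'],2),np.round(r['rect']))
hsv=cv2.cvtColor(im,cv2.COLOR_BGR2HSV);m=cv2.inRange(hsv,(15,110,70),(34,255,255));m[330:]=0
n,l,st,ce=cv2.connectedComponentsWithStats(m)
for i in range(1,n):
    if st[i,4]>150:
        p=np.argwhere(l==i)[:,::-1].astype(np.float32); rc=cv2.minAreaRect(p); f=cv2.fitLine(p,cv2.DIST_L2,0,.01,.01).ravel()
        a=onz('wrist',ce[i],.077,par);b=onz('wrist',ce[i]+40*f[:2],.077,par);d=b-a
        print(st[i],ce[i].round(1),'rect',np.round(rc[0]),np.round(rc[1]),'world@.077',a,'dir',np.arctan2(d[1],d[0]))
E
python3 tg.py
```

```text
[0.58578292 0.37610285 0.17658593] 1.2677240446465619
tag 0.97 [156. 206. 220. 288.]
tag 0.95 [313. 194. 330. 284.]
tag 0.92 [372. 283. 401. 329.]
tag 0.82 [408. 112. 485. 181.]
tag_stand 0.85 [289. 165. 348. 261.]
[610 132  30  18 392] [625.2 141.2] rect [625. 141.] [14. 31.] world@.077 [0.79129934 0.38129293 0.077     ] dir -0.07333565278164267
[313 194  14  90 789] [319.6 238. ] rect [320. 239.] [11. 89.] world@.077 [0.58647506 0.37726175 0.077     ] dir 1.2173374864639368
```

Run:
```python
from h import *
par=P('wrist');im=cv2.imread('pics/tag_482.png');hsv=cv2.cvtColor(im,cv2.COLOR_BGR2HSV)
m=cv2.inRange(hsv,(15,110,70),(34,255,255))
for r in range(188,296,6):
    c=np.where(m[r,300:340])[0]+300; print(r,(c.min(),c.max(),im[r,c].mean(0).round()) if len(c) else None)
for r in (216,250,280):
    c=np.where(m[r,300:340])[0]+300; print(r,onz('wrist',(c.mean(),r),.077,par))
print(onz('wrist',(320,283.5),.077,par))
# top view tag
t=cv2.imread('pics/top2.png');h2=cv2.cvtColor(t,cv2.COLOR_BGR2HSV);k=cv2.inRange(h2,(12,120,80),(36,255,255));k[:,:140]=0;k[:,195:]=0;k[:220]=0;k[260:]=0
p=np.argwhere(k)[:,::-1].astype(np.float32);print(len(p));rc=cv2.minAreaRect(p);print(rc);f=cv2.fitLine(p,cv2.DIST_L2,0,.01,.01).ravel();print(f)
a=onz('top',f[2:]-5*f[:2],.07);b=onz('top',f[2:]+5*f[:2],.07);print(a,b,np.arctan2(*(a-b)[1::-1]))
```

```text
188 None
194 (np.int64(319), np.int64(320), array([16., 46., 70.]))
200 (np.int64(318), np.int64(324), array([21., 57., 81.]))
206 (np.int64(318), np.int64(324), array([22., 57., 82.]))
212 (np.int64(317), np.int64(324), array([22., 56., 80.]))
218 (np.int64(317), np.int64(325), array([23., 62., 86.]))
224 (np.int64(316), np.int64(326), array([ 37., 100., 129.]))
230 (np.int64(315), np.int64(325), array([ 38., 100., 130.]))
236 (np.int64(315), np.int64(325), array([ 36., 102., 133.]))
242 (np.int64(314), np.int64(325), array([ 36.,  96., 126.]))
248 (np.int64(314), np.int64(324), array([ 39., 103., 134.]))
254 (np.int64(315), np.int64(324), array([ 43., 105., 134.]))
260 (np.int64(315), np.int64(322), array([ 52., 117., 148.]))
266 (np.int64(315), np.int64(321), array([ 54., 121., 151.]))
272 (np.int64(314), np.int64(320), array([ 57., 123., 153.]))
278 (np.int64(314), np.int64(320), array([ 57., 122., 153.]))
284 None
290 None
216 [0.5922225  0.39142246 0.077     ]
250 [0.58382466 0.36915735 0.077     ]
280 [0.57581588 0.34838497 0.077     ]
[0.57699363 0.34520912 0.077     ]
76
((165.0, 239.49998474121094), (25.63072967529297, 3.3319947719573975), 19.98310661315918)
[  0.94014084   0.34078622 163.6579     239.01315   ]
[0.58439507 0.37590758 0.07      ] [0.57573905 0.35350186 0.07      ] 1.2021286780408138
```

Top edge spans 45.5 mm at z = 0.077, so the height checks out. The tag centre is (0.583,0.367), direction 1.205.

Run:
```python
from h import *
go(.5905,.3859,.045,1.205)
# hook measurements
t=cv2.imread('pics/top2.png');s=cv2.imread('pics/side0.png')
for n in ('hook_tip','hook'):
    for c in ('top','side'):
        for r in nets.search_frame(c,n)[:2]: print(n,c,round(r['p'],2),np.round(r['rect'],1))
g=cv2.cvtColor(t[270:325,178:222],cv2.COLOR_BGR2GRAY)
for r in range(0,55,3): print(r+270,' '.join('%3d'%v for v in g[r,::2]))
```

```text
dx 1.06 dy 0.14 dz 13.23 spin 0.062 q6 now 0.77
hook_tip top 0.86 [186.5 281.1 213.  317.8]
hook_tip top 0.26 [242.  234.1 379.  289.2]
hook_tip side 0.91 [285.1 359.  330.3 410. ]
hook top 0.88 [182.8 277.6 214.7 315.6]
hook top 0.65 [151.7 235.5 173.6 240.8]
hook side 0.57 [285.1 360.9 329.9 409.6]
hook side 0.24 [199.2 375.  229.4 410.7]
270 159 158 162 156 155 159 162 163 160 160 158 161 158 160 161 154 162 154 160 161 158 159
273 161 164 163 159 160 161 163 156 158 162 157 159 160 163 156 160 156 156 160 158 159 162
276 158 163 160 160 161 155 158 155 161 163 161 160 157 157 160 157 155 156 157 161 159 157
279 159 164 163 157 159 157 158 163 161 159 161 155 154 156 160 157 153 155 158 157 158 156
282 157 159 165 156 157 155 158 160 151 108  77  61  62  68  91 127 152 160 160 159 157 159
285 158 159 158 165 158 155 159 112  53  51  50  52  56  51  49  47  74 139 158 157 159 156
288 160 165 164 166 163 159 111  51  50  54  49  48  48  58  52  54  51  61 137 160 158 159
291 164 159 159 165 160 144  76  91  59  52  50  41  49  47  54  53  54  50 109 158 162 156
294 157 159 158 162 1
[... 290 characters left out ...]
  63  47  50  52  52  53  53  60 120 157 160 161 157 158
306 153 157 158 160 136 113 150 158 162 137 113 105  98 122 137 155 162 158 160 159 160 156
309 156 152 158 155 111 131 159 152 152 156 158 159 159 154 160 160 161 162 159 156 157 156
312 155 155 159 129 117 149 155 155 154 153 152 154 157 155 156 154 156 154 154 156 160 163
315 152 156 135 112 123 152 155 157 158 157 159 156 155 158 159 155 154 162 160 160 159 155
318 159 156 152 157 153 158 150 154 157 156 156 152 159 161 155 153 157 154 159 164 164 161
321 157 158 157 154 156 157 158 155 156 155 154 159 160 153 154 158 157 153 158 157 161 162
324 155 161 161 152 154 155 158 160 156 159 156 160 161 154 157 159 158 156 157 158 162 157
```

>>> {"fn": "step_arm", "kwargs": {"steps": [[[0.35, 0.5, 0.1, 1, 0.06], [0.35, 1.1, 0.1, 4, 0.06], [0.35, 1.1, 0.1, 7, 0.06], [0.35, 1.1, 0.1, 10, 0.06], [0.35, 1.1, 0.1, 12.3, 0.06], [0.35, 1.1, 0.1, 13.2, 0.06], [0.35, 1.1, 0.1, 13.2, 0.06], [0.35, 1.1, 0.1, 13.2, 0.06]]]}}

```text
t: 49.4
tcp_pos: [0.5912, 0.3872, 0.0468]
orientation: [0.824, 0.567, 0.001, 0.0]
force: [-0.5, 0.1, 0.6]
opening: 0.03
finger_force: 0.0
```

>>> {"fn": "step_arm", "kwargs": {"steps": [[[0.2, 0, 0, 0, 0], [0.1, 0, 0, 0, 0], [0, 0, 0, 0, 0], [0, 0, 0, 0, 0], [0, 0, 0, 0, 0], [0, 0, 0, 0, 0], [0, 0, 0, 0, 0], [0, 0, 0, 0, 0]]]}}

```text
t: 50.2
tcp_pos: [0.5914, 0.3874, 0.0472]
orientation: [0.824, 0.567, 0.001, 0.0]
force: [-0.3, 0.5, 5.7]
opening: 0.0038
finger_force: 59.7
```

>>> {"fn": "step_arm", "kwargs": {"steps": [[[0, 0, 0, -1, 0], [0, 0, 0, -3, 0], [0, 0, 0, -6, 0], [0, 0, 0, -9, 0], [0, 0, 0, -12, 0], [0, 0, 0, -15, 0], [0, 0, 0, -15, 0], [0, 0, 0, -15, 0]]]}}

```text
t: 51.0
tcp_pos: [0.5905, 0.3868, 0.1959]
orientation: [0.824, 0.567, 0.001, 0.0]
force: [0.5, -0.2, -1.6]
opening: 0.0037
finger_force: 58.9
```

Run:
```python
from h import *
s=ctrl.state();print(s['tcp_pos'],s['opening'],s['finger_force'])
go(.380,.3266,.197,1.33)
sd=imaging.get_image('side');g=cv2.cvtColor(sd[360:385,295:335],cv2.COLOR_BGR2GRAY)
print('cols 295..'); 
for r in range(0,25,2): print(r+360,' '.join('%3d'%v for v in g[r,::2]))
```

```text
[0.59045029 0.38677835 0.19593698] 0.003730162395235418 58.910838364390656
dx -13.13 dy -17.52 dz -0.11 spin -0.124 q6 now 0.84
cols 295..
360 226 227 220 187 193 222 228 226 226 226 230 228 227 227 226 226 226 226 228 230
362 226 227 200 173 174 210 222 225 231 229 228 222 226 224 224 228 225 227 227 229
364 225 226 174 146 142 170 214 225 230 225 225 225 226 224 225 229 228 225 225 228
366 224 226 168 102 107 132 151 182 218 226 224 228 230 227 227 225 226 225 225 225
368 227 225 165 104 101 150 139 132 156 184 214 225 229 227 224 225 226 225 224 224
370 223 224 161 100 104 196 223 191 138 135 154 180 213 224 228 230 226 227 228 227
372 223 228 167 103 104 200 229 225 221 190 141 134 153 184 222 225 231 229 228 230
374 227 222 178 106 105 192 224 227 228 228 220 192 149 134 148 173 208 229 228 230
376 216 167 113 104  99 114 148 190 224 230 232 230 224 193 133 145 171 223 230 232
378  95  81  87 104 101  86  82  85 130 210 231 231 226 224 211 175 192 225 228 228
380  83  81  83 102 101  85  80  79  83 115 212 229 227 227 227 229 227 223 225 228
382  84  81  81 101  97  86  80  80  81  85 116 210 226 227 227 227 226 225 224 226
384  80  81  80 101 101  87  80  82  84  80  83 144 224 226 224 226 228 225 226 226
```

Run:
```python
from h import *
tip=tri([ray('top',(184.5,314.8)),ray('side',(325,375.5))]);post=tri([ray('top',(192,294.5)),ray('side',(302.3,362))])
print(tip,post,onz('side',(325,375.5),.118),onz('top',(184.5,314.8),.118),onz('top',(192,294.5),.108),onz('top',(202,293.5),.0),onz('side',(302.3,393),0))
```

```text
[0.40161651 0.30191562 0.12077891] [0.44754798 0.28809979 0.10938159] [0.4026163 0.3005715 0.118    ] [0.40106111 0.3024634  0.118     ] [0.44644193 0.28804624 0.108     ] [0.44931259 0.28831777 0.        ] [0.44943005 0.28818853 0.        ]
```

>>> {"fn": "step_arm", "kwargs": {"steps": [[[0, -2.6, -3.5, 0, -0.06], [0, -5.2, -7, 0, -0.12], [0, -7.8, -10.5, 0, -0.12], [0, -10.4, -14, 0, -0.12], [0, -13.1, -17.5, 0, -0.12], [0, -13.1, -17.5, 0, -0.12], [0, -13.1, -17.5, 0, -0.12], [0, -13.1, -17.5, 0, -0.12]]]}}

```text
t: 51.85
tcp_pos: [0.3806, 0.3268, 0.1947]
orientation: [0.788, 0.615, -0.0, 0.0]
force: [1.1, 0.5, -0.5]
opening: 0.0038
finger_force: 59.1
```

>>> {"fn": "step_arm", "kwargs": {"steps": [[[0, 0, 0, 0, 0], [0, 0, 0, 0, 0], [0, 0, 0, 0, 0], [0, 0, 0, 0, 0], [0, 0, 0, 0, 0], [0, 0, 0, 0, 0], [0, 0, 0, 0, 0], [0, 0, 0, 0, 0]]]}}

```text
t: 52.65
tcp_pos: [0.3801, 0.3268, 0.1953]
orientation: [0.788, 0.616, -0.0, -0.0]
force: [-0.3, 0.7, -0.3]
opening: 0.0039
finger_force: 59.1
```

Run:
```python
from h import *
s=ctrl.state();print(s['tcp_pos'],yaw(s),s['opening'])
par=P('wrist');im=imaging.get_image('wrist')
T,Pm=(.399,.2995,.118),(.449,.2875,.100)
for X in (T,Pm): cv2.circle(im,tuple(int(v) for v in proj('wrist',X,par)[0].round()),2,(0,0,255),-1)
for r in nets.search_frame('wrist','hook_tip'): print(r)
print(proj('wrist',[T,Pm],par)); cv2.imwrite('pics/hk.png',im)
```

```text
[0.38009089 0.32676856 0.19532272] 1.3261811338643232 0.0039262788086417985
{'rect': [354.4, 189.9, 446.8, 288.7], 'p': 0.57}
[[358.30136255 284.31776274]
 [431.73017463 271.77467814]]
```

View pics/hk.png

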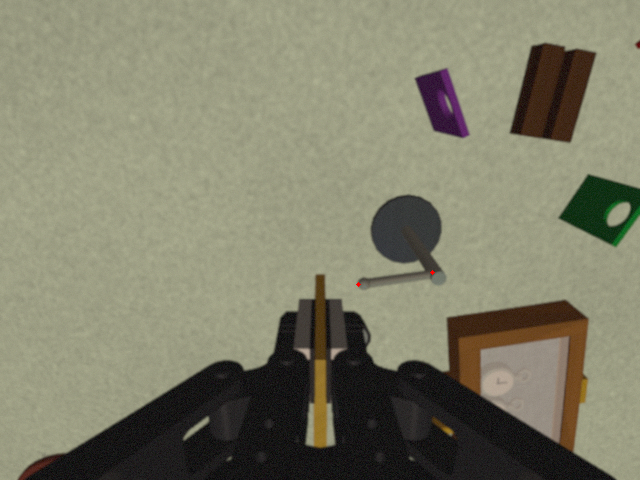

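The tag is held upright at (320,360). The peg tip shows at (363,284) against a predicted (358,284), so the tip is about 3 mm farther out, at roughly (0.402,0.300). I'll compute the threading path.

Run:
```python
from h import *
s=ctrl.state();a=yaw(s);tx=np.array([np.cos(a),np.sin(a)]);ty=np.array([np.sin(a),-np.cos(a)])
im=cv2.imread('pics/hk.png');hsv=cv2.cvtColor(im,cv2.COLOR_BGR2HSV)
for r in list(range(266,330,6))+list(range(430,456,4)): print(r,im[r,320],hsv[r,320])
for r in (443,447,451): 
    X=onz('wrist',(320,r),s['tcp_pos'][2]+.030)[:2]-s['tcp_pos'][:2]; print(r,'far end tool x',X@tx*100,'y',X@ty*100)
for T in ((.402,.300),(.4016,.3019),(.448,.288)):
    d=np.array(T)-s['tcp_pos'][:2]; print('target in tool x,y cm',d@tx*100,d@ty*100)
```

```text
266 [132 159 158] [ 31  43 159]
272 [137 165 163] [ 32  43 165]
278 [27 60 85] [ 17 174  85]
284 [23 59 80] [ 19 182  80]
290 [32 61 85] [ 16 159  85]
296 [26 59 82] [ 18 174  82]
302 [22 55 79] [ 17 184  79]
308 [24 58 81] [ 18 179  81]
314 [20 56 80] [ 18 191  80]
320 [15 54 77] [ 19 205  77]
326 [21 56 82] [ 17 190  82]
430 [ 35 116 149] [ 21 195 149]
434 [ 38 116 148] [ 21 190 148]
438 [ 41 116 151] [ 20 186 151]
442 [ 35 117 148] [ 22 195 148]
446 [ 33 106 134] [ 22 192 134]
450 [19 16 28] [173 109  28]
454 [10  8 15] [171 119  15]
443 far end tool x -3.8498705438100895 y 0.0740151593478117
447 far end tool x -4.0606344711850015 y 0.07384112567148798
451 far end tool x -4.273798224934553 y 0.07366512869914806
target in tool x,y cm -2.0684040133005834 2.771388970359086
target in tool x,y cm -1.8937432384302517 2.6865737964708254
target in tool x,y cm -2.1188789632972505 7.525066733883117
```

>>> {"fn": "step_arm", "kwargs": {"steps": [[[0, -0.1, 0, 3, 0], [0, -0.1, 0, 6, 0], [0, -0.1, 0, 8, 0], [0, -0.1, 0, 9.1, 0], [0, -0.1, 0, 9.1, 0], [0, -0.1, 0, 9.1, 0], [0, -0.1, 0, 9.1, 0], [0, -0.1, 0, 9.1, 0]]]}}

```text
t: 53.55
tcp_pos: [0.3808, 0.3264, 0.1058]
orientation: [0.788, 0.616, 0.001, 0.0]
force: [-0.7, 1.5, 0.1]
opening: 0.004
finger_force: 59.0
```

>>> {"fn": "step_arm", "kwargs": {"steps": [[[0, 0, 0.8, 0, 0], [0, 0, 1.6, 0, 0], [0, 0, 2.2, 0, 0], [0, 0, 2.7, 0, 0], [0, 0, 3.1, 0.1, 0], [0, 0, 3.5, 0.3, 0], [0, 0, 3.5, 0.3, 0], [0, 0, 3.5, 0.3, 0]]]}}

```text
t: 54.35
tcp_pos: [0.4137, 0.3172, 0.101]
orientation: [0.788, 0.616, -0.0, -0.0]
force: [-0.1, 0.4, -0.8]
opening: 0.004
finger_force: 59.0
```

Run:
```python
from h import *
s=ctrl.state();print(s['tcp_pos'],s['force'],s['opening'])
sd=imaging.get_image('side');cv2.imwrite('pics/hk2.png',sd)
for c in ('side','top'):
    if c=='top': imaging.get_image('top')
    for r in nets.search_frame(c,'tag'): print(c,round(r['p'],2),np.round(r['rect']))
```

```text
[0.41367379 0.31720967 0.10099654] [-0.05552906  0.36285039 -0.81743935] 0.004006038581055589
side 0.98 [132. 378. 171. 403.]
side 0.94 [247. 408. 264. 448.]
side 0.8 [217. 333. 242. 366.]
top 0.58 [151. 228. 180. 255.]
top 0.54 [139. 275. 168. 283.]
top 0.48 [192. 221. 212. 240.]
top 0.42 [144. 185. 161. 210.]
```

>>> {"fn": "step_arm", "kwargs": {"steps": [[[0, 0, 0.4, 0.1, 0], [0, 0, 0.8, 0.3, 0], [0, 0, 1.2, 0.4, 0], [0, 0, 1.6, 0.6, 0], [0, 0, 1.6, 0.7, 0], [0, 0, 1.6, 0.7, 0], [0, 0, 1.6, 0.7, 0], [0, 0, 1.6, 0.7, 0]]]}}

```text
t: 55.35
tcp_pos: [0.4293, 0.3135, 0.0943]
orientation: [0.788, 0.616, 0.0, -0.0]
force: [-0.0, 0.5, -1.7]
opening: 0.0038
finger_force: 59.0
```

>>> {"fn": "step_arm", "kwargs": {"steps": [[[0, 0, 0, 0.1, 0], [0, 0, 0, 0.2, 0], [0, 0, 0, 0.3, 0], [0, 0, 0, 0.4, 0], [0, 0, 0, 0.4, 0], [0, 0, 0, 0.4, 0], [0, 0, 0, 0.4, 0], [0, 0, 0, 0.4, 0]]]}}

```text
t: 56.15
tcp_pos: [0.4294, 0.3135, 0.0904]
orientation: [0.788, 0.616, 0.0, 0.0]
force: [1.1, 0.3, -0.7]
opening: 0.0038
finger_force: 59.0
```

>>> {"fn": "step_arm", "kwargs": {"steps": [[[0, 0, 0, 0.1, 0], [0, 0, 0, 0.2, 0], [0, 0, 0, 0.3, 0], [0, 0, 0, 0.3, 0], [0, 0, 0, 0.3, 0], [0, 0, 0, 0.3, 0], [0, 0, 0, 0.3, 0], [0, 0, 0, 0.3, 0]]]}}

```text
t: 56.95
tcp_pos: [0.4294, 0.3135, 0.0873]
orientation: [0.788, 0.616, 0.0, 0.0]
force: [0.7, 0.7, 0.0]
opening: 0.0043
finger_force: 59.1
```

>>> {"fn": "step_arm", "kwargs": {"steps": [[[0, 0, 0, 0.1, 0], [0, 0, 0, 0.15, 0], [0, 0, 0, 0.2, 0], [0, 0, 0, 0.2, 0], [0, 0, 0, 0.2, 0], [0, 0, 0, 0.2, 0], [0, 0, 0, 0.2, 0], [0, 0, 0, 0.2, 0]]]}}

```text
t: 57.75
tcp_pos: [0.43, 0.3136, 0.0864]
orientation: [0.788, 0.616, 0.001, 0.0]
force: [-2.0, -1.3, 6.1]
opening: 0.0041
finger_force: 60.0
```

Run:
```python
from h import *
s=ctrl.state();print(s['tcp_pos'],s['force'],s['moment'])
```

```text
[0.429952   0.31364089 0.08639843] [-2.02403501 -1.28709296  6.05201851] [-0.29018451  0.25642167 -0.00840646]
```

Contact came at the predicted height with 6 N upward, so the peg is through the eye. I'll release and lift.

>>> {"fn": "step_arm", "kwargs": {"steps": [[[0, 0, 0, -0.1, 0], [0, 0, 0, -0.1, 0], [0.1, 0, 0, -0.1, 0], [0.2, 0, 0, -0.1, 0], [0.25, 0, 0, -0.1, 0], [0.25, 0, 0, -0.1, 0], [0.25, 0, 0, -0.1, 0], [0.25, 0, 0, -0.1, 0]]]}}

```text
t: 58.55
tcp_pos: [0.4294, 0.3134, 0.0862]
orientation: [0.788, 0.616, -0.0, -0.0]
force: [0.9, 0.8, 0.0]
opening: 0.0213
finger_force: 0.0
```

>>> {"fn": "step_arm", "kwargs": {"steps": [[[0.25, 0, 0, -1, 0], [0.25, 0, 0, -2, 0], [0.25, 0, 0, -4, 0], [0.25, 0, 0, -7, 0], [0.25, 0, 0, -11, 0], [0.25, 0, 0, -14, 0], [0.25, 0, 0, -14, 0], [0.25, 0, 0, -14, 0]]]}}

```text
t: 59.35
tcp_pos: [0.43, 0.3138, 0.2282]
orientation: [0.788, 0.616, 0.002, 0.0]
force: [0.5, 0.2, -0.7]
opening: 0.0216
finger_force: 0.0
```

```bash
cat > chk.py <<'E'
from h import *
s=ctrl.state();print(s['tcp_pos'],s['force'],s['opening'])
for c in ('side','top','wrist'):
    im=imaging.get_image(c);cv2.imwrite(f'pics/end_{c}_{int(s["t"])}.png',im)
    for r in nets.search_frame(c,'tag'): print(c,'tag',round(r['p'],2),np.round(r['rect']))
    for n in ('watch1','jar','loupe','screwdriver'):
        print(c,n,[(round(r['p'],2),np.round(r['rect']).astype(int).tolist()) for r in nets.search_frame(c,n) if r['p']>.4])
    hsv=cv2.cvtColor(im,cv2.COLOR_BGR2HSV);m=cv2.inRange(hsv,(13,110,70),(36,255,255))
    x=cv2.connectedComponentsWithStats(m)[2]
    print(c,'brass',[q.tolist() for q in x[1:] if 40<q[4]<4000])
    e=proj(c,[(.434,.2915,.097),(.434,.2915,.045),(.402,.300,.118)]);print('expected eye, bottom, tip',e.round())
E
python3 chk.py
```

```text
[0.42997636 0.3137653  0.22823677] [ 0.49647645  0.19455835 -0.68779546] 0.021590509223961957
side tag 0.94 [215. 334. 242. 364.]
side tag 0.93 [249. 404. 264. 448.]
side tag 0.73 [347. 354. 363. 377.]
side watch1 []
side jar []
side loupe [(0.76, [348, 354, 365, 378])]
side screwdriver [(0.51, [233, 207, 263, 220])]
side brass [[0, 0, 52, 22, 409], [245, 129, 24, 35, 453], [333, 242, 50, 71, 1076], [262, 298, 29, 36, 461], [103, 309, 30, 19, 154], [299, 323, 10, 18, 80], [82, 329, 31, 22, 237], [72, 341, 34, 18, 184], [304, 358, 20, 43, 469], [209, 382, 18, 14, 47], [218, 391, 17, 13, 58], [191, 397, 12, 14, 46], [204, 403, 17, 17, 51], [621, 462, 19, 18, 252]]
expected eye, bottom, tip [[310. 371.]
 [309. 386.]
 [325. 375.]]
top tag 0.7 [144. 187. 159. 211.]
top tag 0.63 [192. 221. 212. 241.]
top tag 0.61 [346. 146. 353. 195.]
top watch1 []
top jar [(0.78, [398, 165, 421, 184])]
top loupe [(0.65, [226, 315, 238, 329])]
top screwdriver [(0.52, [349, 146, 359, 197])]
top brass [[581, 4, 12, 49, 203], [300, 9, 10, 57, 236], [442, 8, 11, 51, 195], [13, 12, 9, 50, 209], [157, 12, 10, 53, 224], [452, 93, 16, 14, 42], [164, 115, 3, 30, 87], [171, 115, 7, 30, 126], [195, 114, 6, 30, 88], [242, 234, 136, 73, 2203], [572, 253, 68, 64, 3363]]
expected eye, bottom, tip [[192. 300.]
 [197. 300.]
 [186. 314.]]
wrist tag 0.69 [309. 206. 326. 293.]
wrist tag 0.65 [351.  67. 384. 132.]
wrist tag 0.63 [492. 167. 564. 234.]
wrist tag 0.63 [555.   0. 640.  52.]
wrist watch1 []
wrist jar [(0.57, [280, 186, 382, 270])]
wrist loupe []
wrist screwdriver [(0.63, [590, 437, 640, 454])]
wrist brass [[314, 206, 12, 87, 754], [396, 301, 127, 103, 3813], [421, 442, 7, 28, 104]]
expected eye, bottom, tip [[332. 252.]
 [330. 231.]
 [286. 262.]]
```

>>> {"fn": "step_arm", "kwargs": {"steps": [[[0.25, 0, 0, -2, 0], [0.25, 0, 0, -4, 0], [0.25, 0, 0, -5, 0], [0.25, 0, 0, -5, 0], [0.25, 0, 0, -5, 0], [0.25, 0, 0, -5, 0], [0.25, 0, 0, -5, 0], [0.25, 0, 0, -5, 0]]]}}

```text
t: 61.05
tcp_pos: [0.4291, 0.3133, 0.2754]
orientation: [0.788, 0.616, -0.001, -0.0]
force: [0.8, -0.4, 0.9]
opening: 0.0213
finger_force: 0.0
```

```bash
python3 chk.py | grep brass | head -1; python3 -c "
from h import *
print(job.job_done())"
```

```text
side brass [[0, 0, 52, 22, 411], [245, 130, 22, 34, 424], [338, 221, 45, 68, 1043], [262, 289, 89, 55, 1177], [327, 291, 6, 11, 45], [103, 309, 30, 19, 152], [82, 329, 31, 22, 237], [72, 341, 34, 18, 185], [304, 358, 20, 43, 469], [201, 382, 25, 22, 84], [223, 391, 12, 14, 51], [210, 397, 14, 18, 51], [617, 462, 23, 18, 264]]
the job is handed in; nothing more can be done
None
```

I handed the job in at about 61 s: the three watches I found on the bench lie flat and dial up in the case, the lid is shut, both turnbuttons are square across its edge, and the tag hangs on the peg (the hang confirmed by contact force and camera detections, not by eye).

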